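# Clamp the door-rail offcut with the ratchet spanner

## Robot

A 6-joint arm with a two-finger parallel gripper is mounted at the origin on the work surface. World frame = base frame: x ahead of the robot, y to its left, z up, the work surface at z = 0. Lengths are in m, angles in degrees, forces in N, time in s.
With the tool pointing down it reaches from about 0.375 to 0.9 m from the base axis. Payload 3.1 kg.
Tool frame: the origin (TCP) lies on the centre line of the jaws, within the pads' length; the fingertips stand 25 mm ahead of it and the grasp point (between the pads) lies 6 mm ahead of it; y points along the fingers, x is the direction in which the jaws open and shut, and the axes are right-handed (so a half turn about y gives the same grasp; the last joint's range is limited). The gripper opens to 87 mm and grips with 3 to 60 N. Pads are 19 mm wide; open, the fingers measure 117 mm over their backs; the gripper's body (75 mm by 190 mm) begins 51 mm behind the grasp point.
Start: joints at [-76.748, 30.224, 82.088, -0, 67.689, -10.227], TCP at [0.249, -0.573, 0.248] pointing down, gripper open.
Joint ranges: [-176.69, 176.69], [-43.24, 126.21], [12.49, 139.97], [-82, 262], [0, 151.66], [-163.58, 163.58]. Speed limits (degrees/s): [159.86, 159.86, 180, 180, 180, 180].

## Interface

Orientations are given as a 3x3 rotation matrix whose columns are the frame's x, y, z axes.
In Python, from rig import * gives the robot as it stands.
- The arm moves only by the tool play_rows, never from a script. Its argument "commands" is a list of rows, each a list of 2 entries, a list of its own where there are three numbers: the shift along the world's x, y, z in m, then the turn, a rotation vector about the world's x, y, z in rad. A call has 1 to 10 rows; each row is the pose to reach, as a shift and turn from the pose commanded when the call began; what a row does not reach only later rows make up. A row lasts 1/8 s, in which the tool goes at most 62.5 mm and 10.7 degrees, less where a joint would pass 70% of its speed; a pose out of reach is approached as far as the arm can. A call with a gripper value outside its range is refused whole. "gripper" is the finger opening in m, from 0 to 0.087, set as the call begins (left out, the last holds). The fingers move at their own pace and stop on an object; the grip force is fixed at half the most. Time passes only in rows, so rows that repeat a pose let the fingers close. It gives the time, the measured TCP pose, the force and the opening at its end, in the units of the state.
- read_state(): the state, without advancing time (a new reading comes with each control period).
- capture(name): name is "scene" or "side" or "wrist"; returns a dict with "frame" (420x560x3 uint8, red, green, blue), "depth" (420x560 float32, m along the optical axis (not along the pixel's ray), 0 where there is no reading), "mtx" (3x3 intrinsics, pixels), "cam_to_world" (4x4, takes a point from camera to world coordinates); the wrist camera has in their place "hand_eye" (4x4, takes a point from camera to tool coordinates, whose origin is the TCP and whose axes are the tool frame's). Camera axes: x right, y down, z forward; pixel columns grow to the right and rows downward; lengths in m; the calibration is good to about 2 mm. A picture is of the moment at which its call begins: read the wrist's pose just before it.
- hand_in(): hands the job in, once; it reports no verdict.
The state is a dict: "time_s": time; "joint_positions": joint angles; "qvel": joint speeds; "tau": joint torques, N m; "position": TCP position; "tcp_rot": TCP orientation; "force": force on the tool from outside, world axes, zero at the start; "moment": the same for the moment, N m; "opening": opening from 0.0 (shut) to 1.0 (fully open).
Only numpy, scipy, OpenCV 4.12 (cv2) and the standard library are available. Lean on these libraries where they do the work, as an engineer would, in place of code of your own. Each camera call takes 0.05 s, during which the arm holds its last target. There are 200 camera calls.

## Task

Slide the oak offcut that carries the wooden doorknob up the bevelled end of the clamping board and home, square against the board's stop and centred under the clamp foot; slide it, do not carry it. Then work the ratchet spanner to and fro in the room between the doorknob and the red hex-key case, tightening clockwise, until the clamp nut is tight and the foot grips the offcut. Do not disturb the other things on the stool.

Things in the scene. Friction and masses are not known exactly. Their poses are not given: they have to be found in the camera images.
- board: Plywood clamping board screwed to the stool: flat part 130 mm wide (its x), 10 mm thick, from y = -165 to +85 mm; a full-width bevel falls from there to the stool at y = -205 mm. Origin on the stool below the clamp stud's axis; x away from the robot, y left, z up. A 20 mm stud (top 110 mm up) stands at the origin, a 16 mm guide pillar at y = +55 mm.
- stop_face (a point): Middle of the face of the beech stop at the level of the board's top (10 mm above the stool), in the board's frame at x = 0, y = -40 mm. The stop is a bar along x, 120 mm long and 18 mm higher than the board; its face looks to -y. The offcut is home when its leading end bears on this face.
- ramp_top (a point): Middle of the top edge of the bevel, 10 mm above the stool, in the board's frame at x = 0, y = -165 mm. The bevel is 40 mm long and 10 mm high.
- block: Oak door-rail offcut, 130 mm long (its y), 75 mm wide (x), 30 mm high, 0.24 to 0.48 kg, with a wooden doorknob screwed on top. Origin at the middle of its underside, z up. The +y end, farther from the knob, leads; home, its axes lie along the board's and its origin is 65 mm before the stop face, at x = 0. It starts on the stool off the board's bevelled end.
- block_knob (a point): Middle of the fat part of the offcut's round doorknob (52 mm across), 70 mm above the offcut's underside and 25 mm behind its middle (its -y). The knob is 58 mm tall, its top 88 mm above the underside; under the fat part it narrows to a 25 mm neck about 48 mm above the underside.
- foot: Round rubber clamp foot, 30 mm across, under the strap's end, at y = -65 mm in the board's frame. Origin in the middle of its underside, 43 mm above the stool with the nut at 0 (the home offcut's top is at 40 mm). It goes down 1.27 mm per radian of the nut and gives up to 6 mm upwards on a spring of 12 N per mm. The strap (36 mm wide, 12 thick) spans y = -77 to +73 mm, 59 mm up.
- nut (a joint): Turn of the clamp nut, rad, growing clockwise seen from above (tightening). 0.2 to 0.8 at the start; the foot meets the offcut at about 2.4; at 3.4 the nut comes up against its end, fully tight. Up to there it takes about 0.3 Nm at the spanner; then the resistance climbs steeply within 0.1 rad (the ratchet holds about 5 Nm). It stays where it is left; pushing on the strap does not turn it.
- spanner (a joint): Swing of the ratchet ring spanner on the nut, rad. At 0 the handle points along the board's -x; it grows clockwise seen from above (handle to the board's +y, to the red case). Growing, it turns the nut after up to 20 degrees of lost motion; falling, it clicks back freely (about 0.1 Nm), the nut stays. It meets the home offcut's knob at about -1.25 and the case at about +1.0.
- spanner_grip (a point): Middle of the spanner's level steel handle, 125 mm from the stud axis, about 82 mm above the stool, sinking 1.27 mm per radian of the nut. The grip part is 24 mm wide, 11 mm thick, 60 to 182 mm from the axis, over board and stool only. The ring (57 mm across) can float 5 mm up along the nut; a washer and thumb nut (top 104 mm up) keep it from coming off.
- key_case: Red plastic hex-key case with a half-open sliding door, standing on its edge on the stool left of the board: 110 mm (its x) by 45 mm (y) by 100 mm high. Origin under its middle. Bystander, loose.
- anchors: Clear tray of grey nylon wall anchors, 75 by 130 by 16 mm high. Origin under its middle. Bystander, loose.
- spare_knob: Second wooden doorknob, alone, standing on its rose: 56 mm across, 58 mm high. Origin under its middle. Bystander, loose.
- level: Aluminium torpedo level lying crosswise: 44 mm (its x) by 232 mm (its y) by 20 mm high. Origin under its middle. Bystander, loose.
- tape: Black tape measure, 75 by 42 by 66 mm high. Origin under its middle. Bystander, loose.
- screwdriver: Screwdriver lying on the stool. Bystander, loose.
- glue: Bottle of wood glue, standing, 56 mm across, 150 mm high. Origin under its middle. Bystander, loose.
Mind the look-alikes: they are no part of the job. Leave any green or purple look-alike of the block alone.

How it is judged:
By the outcome, as a careful person would: the job done as asked, in the order asked, and still so for the second after the job is handed in, with the robot touching nothing.
It also fails if it takes over 72 s, if anything falls off the work surface, if the arm or the gripper's body presses on something with over 40 N, if the wrist force passes 120 N, or if a joint passes its speed limit or range.

## Working session

There is one attempt and no reset: what is moved stays moved. The work goes in short steps, Python scripts to look and compute and a tool call to move; the robot and the scene stay as the last step left them, time stands still between calls to the robot, and variables do not carry over. Pictures are saved under pics/ and viewed, about 8 in all and at most 12, crops included, and the job is handed in when it is done.

Besides the shell and the picture viewer there is one more tool, called as name([rows], argument=value, ...), one row to a line, values as JSON. play_rows: Moves the arm, as the interface text tells. Its arguments: {"type":"object","properties":{"commands":{"type":"array"},"gripper":{"type":"number"}},"required":["commands"]}

```bash
mkdir -p pics; ls
python3 - <<'E'
from rig import *
import cv2,numpy as np,pickle
s=read_state();print(s['time_s'],s['position'],s['tcp_rot'],s['force'])
d={}
for n in ['scene','side','wrist']:
    c=capture(n);d[n]=c
    cv2.imwrite(f'pics/{n}0.png',c['frame'][:,:,::-1])
    print(n,c['mtx'].tolist(),np.round(c.get('cam_to_world',c.get('hand_eye')),3).tolist())
pickle.dump((s,d),open('d0.pkl','wb'))
E
```

```text
pics
0.0 [ 0.2488869  -0.57257808  0.24658886] [[ 3.98434043e-01 -4.95877358e-04  9.17196853e-01]
 [-9.17194640e-01  2.04674038e-03  3.98434189e-01]
 [-2.07483833e-03 -9.99997782e-01  3.60674990e-04]] [-0.14883463 -0.50458039 -0.27522438]
scene [[546.0524958123555, 0.0, 281.03121308918315], [0.0, 546.0524958123555, 211.49964371419867], [0.0, 0.0, 1.0]] [[0.404, 0.534, -0.743, 1.529], [0.915, -0.225, 0.336, -0.455], [0.012, -0.815, -0.579, 0.87], [0.0, 0.0, 0.0, 1.0]]
side [[392.71008544471516, 0.0, 277.93096759118134], [0.0, 392.71008544471516, 207.35080485333148], [0.0, 0.0, 1.0]] [[-0.95, -0.214, 0.228, 0.249], [-0.311, 0.595, -0.741, 0.875], [0.023, -0.775, -0.632, 0.806], [0.0, 0.0, 0.0, 1.0]]
wrist [[360.44779579530245, 0.0, 280.84916103625056], [0.0, 360.44779579530245, 203.82928832470571], [0.0, 0.0, 1.0]] [[1.0, -0.0, -0.001, -0.001], [0.0, -0.283, 0.959, -0.138], [-0.001, -0.959, -0.283, 0.078], [0.0, 0.0, 0.0, 1.0]]
```

View pics/scene0.png

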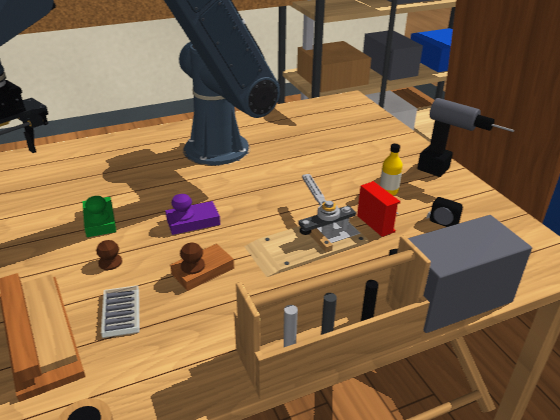

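View pics/side0.png

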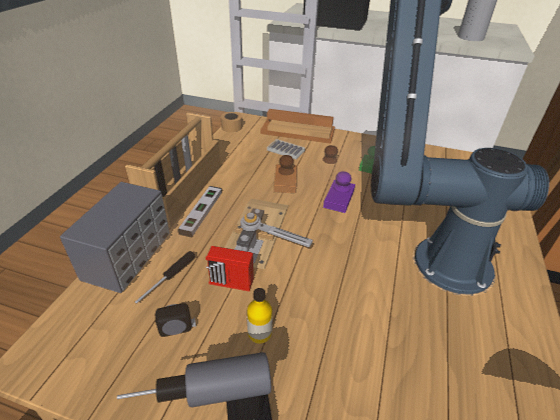

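```bash
cat > h.py <<'E'
import numpy as np,cv2,pickle
def cloud(c,T=None):
    T=c['cam_to_world'] if T is None else T
    d=c['depth'];v,u=np.nonzero(d>0);K=c['mtx'];z=d[v,u]
    p=np.stack([(u-K[0,2])/K[0,0]*z,(v-K[1,2])/K[1,1]*z,z,np.ones_like(z)])
    return (T@p)[:3].T,c['frame'][v,u]
def wristT(s,c):
    T=np.eye(4);T[:3,:3]=s['tcp_rot'];T[:3,3]=s['position'];return T@c['hand_eye']
def ortho(P,C,x0,x1,y0,y1,sc,fn,zmax=.3):
    # image: up = +x, left = +y
    H=int((x1-x0)*sc);W=int((y1-y0)*sc);im=np.zeros((H,W,3),np.uint8)
    m=(P[:,2]<zmax);P=P[m];C=C[m];o=np.argsort(P[:,2]);P=P[o];C=C[o]
    r=((x1-P[:,0])*sc).astype(int);c=((y1-P[:,1])*sc).astype(int)
    k=(r>=0)&(r<H)&(c>=0)&(c<W)
    for dr in(0,1):
        for dc in(0,1):
            im[np.clip(r[k]+dr,0,H-1),np.clip(c[k]+dc,0,W-1)]=C[k][:,::-1]
    for x in np.arange(np.ceil(x0*10)/10,x1,.1):cv2.line(im,(0,int((x1-x)*sc)),(W,int((x1-x)*sc)),(255,255,0),1);cv2.putText(im,f'{x:.1f}',(0,int((x1-x)*sc)),0,.4,(255,255,255))
    for y in np.arange(np.ceil(y0*10)/10,y1,.1):cv2.line(im,(int((y1-y)*sc),0),(int((y1-y)*sc),H),(255,255,0),1);cv2.putText(im,f'{y:.1f}',(int((y1-y)*sc),H-4),0,.4,(255,255,255))
    cv2.imwrite(fn,im)
E
python3 - <<'E'
from h import *
s,d=pickle.load(open('d0.pkl','rb'))
P1,C1=cloud(d['scene']);P2,C2=cloud(d['side'])
ortho(np.r_[P1,P2],np.r_[C1,C2],.3,.95,-.6,.35,820,'pics/top0.png')
for n,P,C in(('sc',P1,C1),('sd',P2,C2)):
    hsv=cv2.cvtColor(C[None],cv2.COLOR_RGB2HSV)[0].astype(int)
    near=(P[:,0]>.3)&(P[:,0]<1)&(abs(P[:,1])<.6)&(P[:,2]>-.02)&(P[:,2]<.2)
    print(n,'plane z',np.median(P[near&(P[:,2]<.005)],0))
    for nm,m in(('red',((hsv[:,0]<4)|(hsv[:,0]>176))&(hsv[:,1]>200)&(hsv[:,2]>80)),('brown',(hsv[:,0]>4)&(hsv[:,0]<14)&(hsv[:,1]>120)&(hsv[:,2]<190)&(P[:,2]>.02)),('yel',(hsv[:,0]>22)&(hsv[:,0]<32)&(hsv[:,1]>200)),('pur',(hsv[:,0]>130)&(hsv[:,0]<150)&(hsv[:,1]>150)),('steel',(hsv[:,1]<60)&(P[:,2]>.06)&(P[:,2]<.12)&(P[:,1]<.2)&(P[:,1]>-.2))):
        q=P[m&near]
        if len(q):print(nm,len(q),np.round(np.percentile(q,[2,50,98],axis=0),3).tolist())
E
```

```text
sc plane z [ 0.65147301 -0.27288921 -0.00178809]
red 1531 [[0.513, 0.233, 0.003], [0.579, 0.244, 0.066], [0.619, 0.279, 0.1]]
brown 2204 [[0.436, -0.599, 0.022], [0.579, -0.255, 0.037], [0.763, 0.274, 0.086]]
yel 353 [[0.428, 0.356, 0.008], [0.452, 0.373, 0.095], [0.466, 0.395, 0.127]]
pur 1424 [[0.331, -0.249, 0.002], [0.382, -0.2, 0.028], [0.405, -0.128, 0.085]]
steel 2090 [[0.41, -0.16, 0.062], [0.902, 0.112, 0.085], [0.938, 0.195, 0.118]]
sd plane z [ 6.02840497e-01  3.30838439e-01 -4.24529427e-04]
red 1076 [[0.506, 0.243, 0.006], [0.543, 0.279, 0.097], [0.607, 0.288, 0.102]]
brown 815 [[0.441, -0.599, 0.024], [0.574, -0.234, 0.045], [0.753, 0.284, 0.092]]
yel 543 [[0.41, 0.375, 0.009], [0.429, 0.4, 0.1], [0.455, 0.412, 0.128]]
pur 115 [[0.324, -0.237, 0.005], [0.342, -0.133, 0.028], [0.396, -0.115, 0.038]]
steel 1319 [[0.391, -0.142, 0.063], [0.556, 0.131, 0.085], [0.903, 0.194, 0.115]]
```

View pics/top0.png

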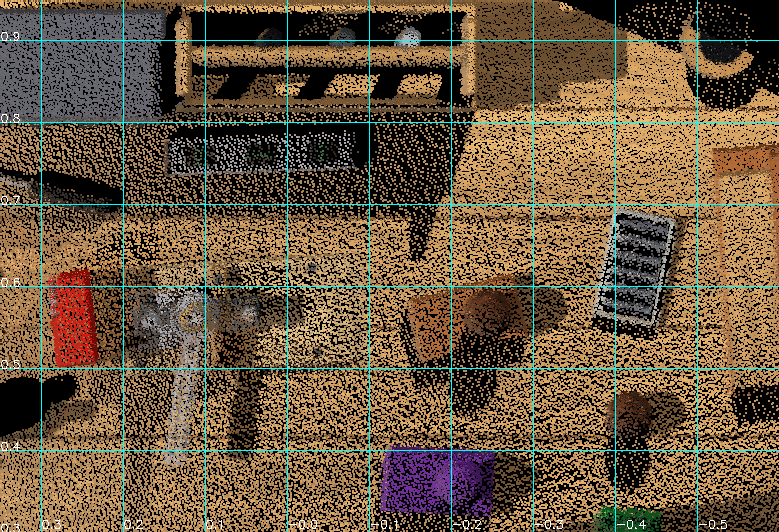

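Run:
```python
from h import *
s,d=pickle.load(open('d0.pkl','rb'))
for n in('scene','side'):
    P,C=cloud(d[n])
    hsv=cv2.cvtColor(C[None],cv2.COLOR_RGB2HSV)[0].astype(int)
    R=lambda a,b,c,e,f,g:(P[:,0]>a)&(P[:,0]<b)&(P[:,1]>c)&(P[:,1]<e)&(P[:,2]>f)&(P[:,2]<g)
    print(n)
    def rect(nm,m):
        q=P[m]; 
        if len(q)<20:print(nm,len(q));return
        print(nm,len(q),np.round(q.mean(0),4),cv2.minAreaRect((q[:,:2]*1000).astype(np.float32)))
    rect('blocktop',R(.45,.68,-.33,-.12,.024,.034))
    rect('knobfat',R(.45,.68,-.33,-.12,.06,.08))
    rect('knobtop',R(.45,.68,-.33,-.12,.084,.095))
    rect('board',R(.46,.68,-.06,.02,.0055,.015))
    rect('thumb',R(.53,.61,.09,.15,.098,.115))
    rect('handle',R(.38,.50,.08,.16,.07,.1))
    rect('stop',R(.46,.68,.02,.14,.022,.033))
    rect('strap',R(.46,.68,-.02,.3,.052,.064))
```

```text
scene
blocktop 918 [ 0.57   -0.2161  0.0283] ((563.8915405273438, -219.9369659423828), (80.9150161743164, 133.30397033691406), 15.517440795898438)
knobfat 186 [ 0.5856 -0.2474  0.0725] ((579.6862182617188, -246.52645874023438), (52.018341064453125, 34.37144470214844), 76.05077362060547)
knobtop 62 [ 0.572  -0.244   0.0858] ((574.9169311523438, -246.15884399414062), (27.331674575805664, 33.66620635986328), 66.1348648071289)
board 1001 [ 0.5761 -0.0201  0.0083] ((572.9766845703125, -19.967247009277344), (79.3709945678711, 138.28135681152344), 89.6751708984375)
thumb 103 [0.5688 0.1096 0.104 ] ((564.712646484375, 110.91736602783203), (34.459312438964844, 35.63126754760742), 19.072099685668945)
handle 237 [0.4441 0.1256 0.0842] ((442.0202941894531, 128.1458740234375), (25.730791091918945, 117.4095230102539), 82.65219116210938)
stop 204 [0.5864 0.0872 0.0262] ((587.9883422851562, 83.90899658203125), (53.11992263793945, 76.43746948242188), 59.607688903808594)
strap 276 [0.5809 0.1816 0.0589] ((585.754150390625, 157.31491088867188), (118.45731353759766, 240.60745239257812), 13.6997928619384
[... 410 characters left out ...]
, 6.236856460571289)
board 481 [ 0.5625 -0.0224  0.0092] ((571.4317626953125, -20.302902221679688), (78.63849639892578, 135.14041137695312), 89.86772918701172)
thumb 98 [0.5615 0.1185 0.1048] ((560.9754638671875, 116.52265167236328), (32.83829116821289, 30.447660446166992), 21.657968521118164)
handle 354 [0.44   0.1339 0.085 ] ((441.62078857421875, 131.8226318359375), (28.63507652282715, 118.85405731201172), 83.03702545166016)
stop 125 [0.5627 0.0916 0.0268] ((564.6990356445312, 101.12565612792969), (118.76870727539062, 48.30177307128906), 2.2068281173706055)
strap 180 [0.5525 0.2582 0.0585] ((531.841552734375, 177.34124755859375), (256.56048583984375, 102.58501434326172), 75.96121978759766)
```

play_rows([
  [[0.03,0.05,0.02],[0,0,0.12]],
  [[0.06,0.1,0.04],[0,0,0.24]],
  [[0.09,0.155,0.06],[0,0,0.36]],
  [[0.12,0.21,0.07],[0,0,0.48]],
  [[0.15,0.265,0.07],[0,0,0.6]],
  [[0.18,0.32,0.07],[0,0,0.72]],
  [[0.21,0.37,0.07],[0,0,0.84]],
  [[0.24,0.425,0.07],[0,0,0.96]],
  [[0.275,0.485,0.07],[0,0,1.06]],
  [[0.311,0.543,0.07],[0,0,1.161]],
], gripper=0.087)

```text
time_s: 1.4
position: [0.5538, -0.0394, 0.3175]
tcp_rot: [[1.0, -0.0, -0.003], [0.003, -0.0, 1.0], [-0.0, -1.0, -0.0]]
force: [1.4, -1.3, -0.4]
opening: 0.998
```

play_rows([
  [[0,0,0],[0,0,0]],
  [[0,0,0],[0,0,0]],
  [[0,0,0],[0,0,0]],
])

```text
time_s: 1.78
position: [0.5525, -0.0427, 0.3174]
tcp_rot: [[1.0, -0.001, 0.002], [-0.002, -0.0, 1.0], [-0.001, -1.0, -0.0]]
force: [0.8, -1.0, 0.6]
opening: 0.997
```

Run:
```python
from rig import *
from h import *
s=read_state();c=capture('wrist');pickle.dump((s,c),open('w1.pkl','wb'))
print(s['time_s'],s['position'],s['tcp_rot'].round(3) if hasattr(s['tcp_rot'],'round') else s['tcp_rot'],s['joint_positions'],s['force'])
cv2.imwrite('pics/w1.png',c['frame'][:,:,::-1])
P,C=cloud(c,wristT(s,c))
ortho(P,C,.42,.72,-.34,.28,1200,'pics/top1.png')
```

```text
1.775 [ 0.55245805 -0.04267995  0.31741235] [[ 1.    -0.001  0.002]
 [-0.002 -0.     1.   ]
 [-0.001 -1.    -0.   ]] [-1.59599560e+01  2.03526804e+01  8.73182438e+01 -2.74234817e-02
  7.23677786e+01 -1.58233686e+01] [ 0.81545498 -1.02016793  0.60074066]
```

View pics/top1.png

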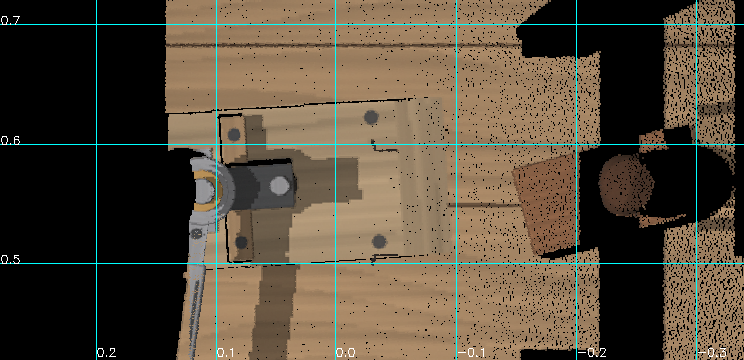

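Run:
```python
from h import *
s,c=pickle.load(open('w1.pkl','rb'))
P,C=cloud(c,wristT(s,c))
R=lambda a,b,cc,e,f,g:(P[:,0]>a)&(P[:,0]<b)&(P[:,1]>cc)&(P[:,1]<e)&(P[:,2]>f)&(P[:,2]<g)
for nm,r in(('stool',R(.45,.7,-.14,-.1,-.02,.02)),('board',R(.53,.6,-.02,.02,0,.02)),('btop',R(.53,.57,-.18,-.16,.01,.05)),('stop',R(.595,.61,.075,.088,.015,.05))):print(nm,np.median(P[r],0).round(4),P[r].std(0).round(4))
B=P[R(.46,.68,-.04,.075,.005,.015)]
ys=np.arange(-.035,.07,.004);lo=[];hi=[]
for y in ys:
    q=B[abs(B[:,1]-y)<.002][:,0];lo.append(q.min() if len(q) else np.nan);hi.append(q.max() if len(q) else np.nan)
lo=np.array(lo);hi=np.array(hi)
for nm,v in(('lo',lo),('hi',hi)):
    k=np.isfinite(v);p=np.polyfit(ys[k],v[k],1);k&=abs(np.polyval(p,ys)-v)<.004;k2=np.isfinite(v)&(abs(v-np.nanmedian(v))<.01);p=np.polyfit(ys[k2],v[k2],1);print(nm,p,np.degrees(np.arctan(-p[0])),np.std(np.polyval(p,ys[k2])-v[k2]),v.round(4).tolist())
# stop face: points z .02-.035 min y per x
S=P[R(.48,.64,.06,.12,.022,.035)]
for x in np.arange(.5,.63,.008):
    q=S[abs(S[:,0]-x)<.004]
    if len(q):print('stop',x.round(3),q[:,1].min().round(4),q[:,1].max().round(4))
for x in np.arange(.51,.63,.02):
    q=P[(abs(P[:,0]-x)<.006)&(P[:,1]>-.1)&(P[:,1]<-.02)]
    # z profile fit bevel
    k=(q[:,2]>.0025)&(q[:,2]<.0075);p=np.polyfit(q[k,2],q[k,1],1);print('bevel',x.round(3),'y at top',np.polyval(p,.010).round(4),'at 0',np.polyval(p,0).round(4))
T=P[R(.48,.62,-.21,-.12,.02,.034)]
print('block',len(T),cv2.minAreaRect((T[:,:2]*1000).astype(np.float32)))
f=[];
for x in np.arange(.52,.575,.005):
    q=T[abs(T[:,0]-x)<.0025]; f.append((x,q[:,1].max()))
f=np.array(f);p=np.polyfit(f[:,0],f[:,1],1);print('front edge',p,np.degrees(np.arctan(p[0])),f.round(4).tolist())
K=P[R(.52,.62,-.3,-.2,.082,.1)];print('knobtop',K.mean(0),cv2.minEnclosingCircle((K[:,:2]*1000).astype(np.float32)))
K=P[R(.5,.64,-.3,-.2,.055,.1)];print('knob',cv2.minAreaRect((K[:,:2]*1000).astype(np.float32)))
K=P[R(.53,.6,.09,.14,.099,.12)];print('thumb',K.mean(0),cv2.minEnclosingCircle((K[:,:2]*1000).astype(np.float32)))
H=P[R(.40,.505,.08,.16,.07,.1)];print('handle',H.mean(0));
vx,vy,x0,y0=cv2.fitLine(H[:,:2].astype(np.float32),cv2.DIST_HUBER,0,.001,.001).ravel();print(vx,vy,x0,y0)
# foot/strap bolt
```

```text
stool [ 5.744e-01 -1.198e-01  5.000e-04] [0.0721 0.0115 0.0008]
board [0.5653 0.0009 0.0106] [0.0203 0.0117 0.0008]
btop [ 0.5503 -0.1699  0.0305] [0.0115 0.0058 0.0012]
stop [0.6025 0.0812 0.0288] [0.0044 0.0038 0.0021]
lo [-0.0649568   0.50364546] 3.716529359055442 0.0002859082574110512 [0.506, 0.5062, 0.5048, 0.5052, 0.5052, 0.5042, 0.5044, 0.5045, 0.5035, 0.5036, 0.5037, 0.5026, 0.5027, 0.5028, 0.502, 0.5021, 0.5019, 0.5011, 0.5011, 0.5012, 0.5006, 0.5005, 0.5005, 0.4998, 0.4996, 0.4999, 0.499]
hi [-0.06626888  0.63311375] 3.7913836427448997 0.00032506934417173396 [0.635, 0.6348, 0.6348, 0.6345, 0.6342, 0.634, 0.6336, 0.634, 0.6337, 0.6333, 0.633, 0.6329, 0.6327, 0.6323, 0.6323, 0.6321, 0.6309, 0.6304, 0.6302, 0.6301, 0.6298, 0.6298, 0.6294, 0.6293, 0.6289, 0.6289, 0.6287]
stop 0.5 0.0764 0.0889
stop 0.508 0.0692 0.0887
stop 0.516 0.07 0.0897
stop 0.524 0.0701 0.0898
stop 0.532 0.071 0.0909
stop 0.54 0.0713 0.0906
stop 0.548 0.0722 0.0834
stop 0.58 0.0934 0.0934
stop 0.588 0.0743 0.0946
stop 0.596 0.0751 0.0945
stop 0.604 0.0753 0.0955
stop 0.612 0.076 0.0956
stop 0.62 0.0763 0.0
[... 312 characters left out ...]
98339844, 59.926063537597656), 14.690616607666016)
front edge [ 0.26527604 -0.29923016] 14.857004439535189 [[0.52, -0.1612], [0.525, -0.1602], [0.53, -0.1582], [0.535, -0.1574], [0.54, -0.1559], [0.545, -0.155], [0.55, -0.1534], [0.555, -0.152], [0.56, -0.1503], [0.565, -0.1492], [0.57, -0.1483]]
knobtop [ 0.56592638 -0.24040158  0.08560671] ((565.7412109375, -242.33973693847656), 22.156003952026367)
knob ((565.6052856445312, -241.69198608398438), (45.19330978393555, 50.838008880615234), 89.34810638427734)
thumb [0.56104164 0.10741449 0.10678979] ((562.2669677734375, 110.75993347167969), 19.118263244628906)
handle [0.46623905 0.11754129 0.08654394]
0.9977828 -0.06655365 0.46623906 0.11754129
```

play_rows([
  [[0.003,-0.05,-0.02],[0,0,0.07]],
  [[0.006,-0.1,-0.05],[0,0,0.14]],
  [[0.01,-0.15,-0.08],[0,0,0.2]],
  [[0.013,-0.199,-0.11],[0,0,0.26]],
  [[0.013,-0.199,-0.12],[0,0,0.26]],
  [[0.013,-0.199,-0.12],[0,0,0.26]],
])

```text
time_s: 2.58
position: [0.5647, -0.2408, 0.1966]
tcp_rot: [[0.967, -0.002, -0.254], [0.254, 0.002, 0.967], [-0.002, -1.0, 0.003]]
force: [0.2, 0.8, 0.3]
opening: 0.996
```

Run:
```python
from rig import *
s=read_state();print(s['position'],s['tcp_rot'][:2],s['force'],s['joint_positions'])
```

```text
[ 0.5647348  -0.2407865   0.19660649] [[ 0.96713038 -0.00237665 -0.25426991]
 [ 0.25427486  0.00207734  0.96712976]] [0.15107555 0.84927614 0.27665357] [-3.35197425e+01  3.28407625e+01  8.64522459e+01  2.75062635e-02
  6.08862481e+01 -4.82636755e+01]
```

play_rows([
  [[0.001,-0.001,-0.05],[0,0,0]],
  [[0.001,-0.001,-0.1],[0,0,0]],
  [[0.001,-0.001,-0.1225],[0,0,0]],
  [[0.001,-0.001,-0.1225],[0,0,0]],
])

```text
time_s: 3.08
position: [0.5664, -0.2398, 0.0745]
tcp_rot: [[0.966, -0.002, -0.258], [0.258, 0.002, 0.966], [-0.002, -1.0, 0.002]]
force: [0.8, 0.5, 0.1]
opening: 0.999
```

play_rows([
  [[0,0,0],[0,0,0]],
  [[0,0,0],[0,0,0]],
  [[0,0,0],[0,0,0]],
  [[0,0,0],[0,0,0]],
  [[0,0,0],[0,0,0]],
], gripper=0.03)

```text
time_s: 3.7
position: [0.5665, -0.2417, 0.0756]
tcp_rot: [[0.966, -0.001, -0.258], [0.258, -0.0, 0.966], [-0.001, -1.0, -0.0]]
force: [-4.1, -1.0, 4.8]
opening: 0.587
```

play_rows([
  [[0.006,0,0],[0,0,-0.06]],
  [[0.012,0,0],[0,0,-0.13]],
  [[0.018,0,0],[0,0,-0.1955]],
  [[0.018,0,0],[0,0,-0.1955]],
  [[0.018,0,0],[0,0,-0.1955]],
])

```text
time_s: 4.32
position: [0.5838, -0.2403, 0.0756]
tcp_rot: [[0.998, -0.003, -0.064], [0.064, 0.002, 0.998], [-0.003, -1.0, 0.003]]
force: [-4.2, 2.8, 7.6]
opening: 0.581
```

Run:
```python
from rig import *
from h import *
c=capture('scene');P,C=cloud(c)
m=(P[:,0]>.45)&(P[:,0]<.7)&(P[:,1]>-.36)&(P[:,1]<-.1)
T=P[m&(P[:,2]>.023)&(P[:,2]<.034)]
print(cv2.minAreaRect((T[:,:2]*1000).astype(np.float32)))
cv2.imwrite('pics/s1.png',cv2.resize(c['frame'][180:330,130:410,::-1],None,fx=2.8,fy=2.8))
```

```text
((585.7684326171875, -217.33670043945312), (79.70844268798828, 131.29393005371094), 3.1977171897888184)
```

View pics/s1.png

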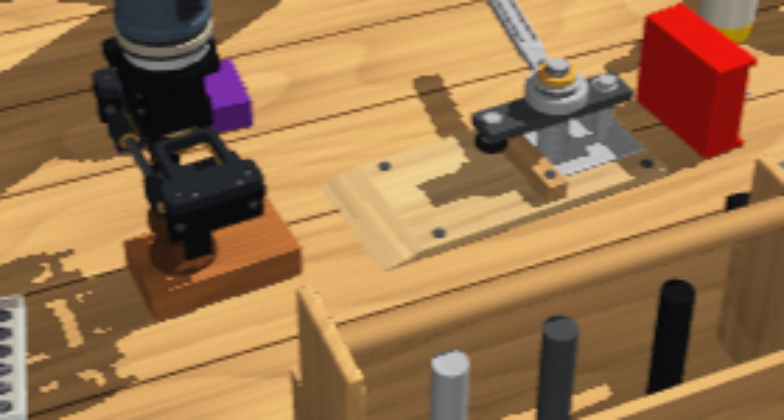

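play_rows([
  [[-0.001,0.018,0],[0,0,0]],
  [[-0.0025,0.036,0],[0,0,0]],
  [[-0.0035,0.052,0],[0,0,0]],
  [[-0.0043,0.065,0.0005],[0,0,0]],
  [[-0.0052,0.08,0.0015],[0,0,0]],
  [[-0.0063,0.095,0.0028],[0,0,0]],
  [[-0.0072,0.11,0.0033],[0,0,0]],
  [[-0.0084,0.128,0.0038],[0,0,0]],
])

```text
time_s: 5.38
position: [0.5782, -0.1145, 0.08]
tcp_rot: [[0.998, 0.004, -0.066], [0.066, -0.004, 0.998], [0.003, -1.0, -0.005]]
force: [-0.7, -14.8, 13.2]
opening: 0.581
```

Run:
```python
from rig import *
from h import *
s=read_state();print(s['force'],s['moment'],s['position'])
c=capture('scene')
cv2.imwrite('pics/s2.png',cv2.resize(c['frame'][180:330,130:410,::-1],None,fx=2.8,fy=2.8))
```

```text
[ -0.74973696 -14.83502684  13.20268336] [-2.24790284e+00 -1.16558266e-03  1.44116945e-02] [ 0.57820704 -0.11452971  0.07995425]
```

View pics/s2.png

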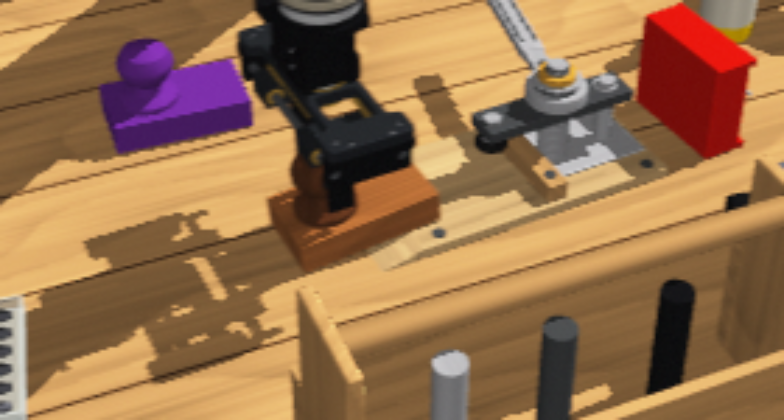

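play_rows([
  [[-0.0015,0.012,0.0005],[0,0,0]],
  [[-0.0025,0.024,0.0012],[0,0,0]],
  [[-0.003,0.034,0.0025],[0,0,0]],
  [[-0.0035,0.042,0.005],[0,0,0]],
  [[-0.004,0.05,0.0062],[0,0,0]],
  [[-0.0045,0.058,0.0062],[0,0,0]],
  [[-0.0045,0.058,0.0062],[0,0,0]],
])

```text
time_s: 6.3
position: [0.5723, -0.0543, 0.0853]
tcp_rot: [[0.998, 0.0, -0.065], [0.065, 0.0, 0.998], [0.0, -1.0, 0.0]]
force: [0.3, -3.2, 5.6]
opening: 0.588
```

Run:
```python
from rig import *
from h import *
s=read_state();print(s['force'],s['moment'],s['position'])
c=capture('scene')
cv2.imwrite('pics/s3.png',cv2.resize(c['frame'][180:330,130:410,::-1],None,fx=2.8,fy=2.8))
```

```text
[ 0.34911441 -3.1894858   5.58477277] [-0.49424021 -0.44059653 -0.16799089] [ 0.57230632 -0.05431562  0.08530938]
```

View pics/s3.png

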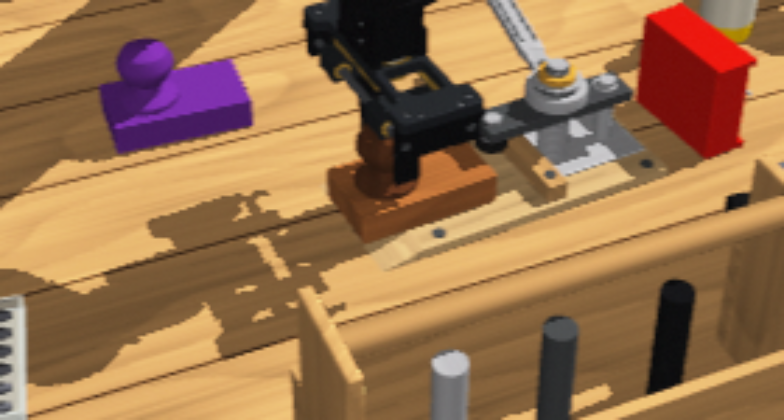

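play_rows([
  [[-0.0005,0.012,0],[0,0,0]],
  [[-0.0013,0.022,0],[0,0,0]],
  [[-0.002,0.031,0],[0,0,0]],
  [[-0.002,0.034,0],[0,0,0]],
  [[-0.002,0.034,0],[0,0,0]],
])

```text
time_s: 6.98
position: [0.5704, -0.021, 0.0854]
tcp_rot: [[0.998, 0.001, -0.065], [0.065, -0.001, 0.998], [0.001, -1.0, -0.001]]
force: [0.2, -3.9, 6.6]
opening: 0.585
```

play_rows([
  [[0,0.002,0],[0,0,0]],
  [[0,0.004,0],[0,0,0]],
  [[0,0.004,0],[0,0,0]],
])

```text
time_s: 7.35
position: [0.5704, -0.0175, 0.0854]
tcp_rot: [[0.998, 0.001, -0.065], [0.065, -0.001, 0.998], [0.0, -1.0, -0.001]]
force: [-0.3, -6.1, 6.0]
opening: 0.583
```

play_rows([
  [[0,0.0015,0],[0,0,0]],
  [[0,0.003,0],[0,0,0]],
  [[0,0.003,0],[0,0,0]],
])

```text
time_s: 7.72
position: [0.5704, -0.0151, 0.0854]
tcp_rot: [[0.998, 0.0, -0.065], [0.065, -0.002, 0.998], [0.0, -1.0, -0.002]]
force: [-0.6, -7.8, 6.6]
opening: 0.583
```

play_rows([
  [[0,0.001,0],[0,0,0]],
  [[0,0.002,0],[0,0,0]],
  [[0,0.002,0],[0,0,0]],
])

```text
time_s: 8.1
position: [0.5705, -0.0149, 0.0855]
tcp_rot: [[0.998, 0.001, -0.066], [0.066, -0.005, 0.998], [0.0, -1.0, -0.005]]
force: [-1.5, -14.0, 7.5]
opening: 0.584
```

play_rows([
  [[0,0,0],[0,0,0]],
  [[0,0,0],[0,0,0]],
  [[0,0,0],[0,0,0]],
  [[0,0,0.05],[0,0,0]],
  [[0,0,0.1],[0,0,0]],
  [[0,0,0.15],[0,0,0]],
  [[0,-0.04,0.2],[0,0,0]],
  [[0,-0.04,0.2],[0,0,0]],
  [[0,-0.04,0.2],[0,0,0]],
], gripper=0.087)

```text
time_s: 9.22
position: [0.5693, -0.0516, 0.2842]
tcp_rot: [[0.998, -0.002, -0.064], [0.064, 0.001, 0.998], [-0.002, -1.0, 0.002]]
force: [-0.5, 0.6, -0.8]
opening: 0.997
```

```bash
cat > blk.py <<'E'
from rig import *
from h import *
s=read_state();c=capture('wrist');print(s['time_s'],s['position'])
P,C=cloud(c,wristT(s,c));pickle.dump((s,c),open('w2.pkl','wb'))
b=np.array([-.0654,.9979]);a=np.array([.9979,.0654]);o=np.array([.561,.113])
X=(P[:,:2]-o)@a;Y=(P[:,:2]-o)@b;Z=P[:,2]
ys=np.arange(-.15,-.0,.006)
for z0,z1,nm in((.033,.045,'block'),(.006,.0145,'board')):
    lo=[];hi=[]
    for y in ys:
        q=X[(abs(Y-y)<.003)&(Z>z0)&(Z<z1)&(abs(X)<.075)]
        lo.append(q.min()*1000 if len(q)>3 else np.nan);hi.append(q.max()*1000 if len(q)>3 else np.nan)
    print(nm,'lo',np.round(lo,1).tolist());print('hi',np.round(hi,1).tolist())
for x in np.arange(-.05,.051,.01):
    m=(abs(X-x)<.005)
    q=Y[m&(Z>.036)&(Z<.045)&(Y<-.02)];r=Y[m&(Z>.024)&(Z<.032)&(Y>-.06)&(Y<0)]
    print(round(x,3),'block front',(q.max()*1000).round(1) if len(q) else None,'stop face',(r.min()*1000).round(1) if len(r) else None)
m=(abs(X)<.05)&(Y<-.02)&(Y>-.2)&(Z>.06)&(Z<.1);print('knob',cv2.minAreaRect(np.c_[X[m],Y[m]].astype(np.float32)*1000))
m=(abs(X)<.02)&(Y<-.02)&(Y>-.1)&(Z>.055)&(Z<.075);print('strap',X[m].min(),X[m].max(),Y[m].min())
for k in range(3):print(np.median(Z[(abs(X-[.0,.03,-.03][k])<.005)&(abs(Y+[.16,.10,.10][k])<.005)]))
ortho(P,C,.42,.72,-.22,.28,1500,'pics/top2.png')
E
python3 blk.py
```

```text
9.225 [ 0.5692656  -0.0515669   0.28418895]
block lo [-37.4, -37.3, -37.2, -37.0, -36.8, -37.7, -37.6, -37.4, -37.3, -37.2, -37.0, -37.8, -37.7, -37.5, -37.2, -37.1, -36.9, -37.8, -37.8, nan, nan, nan, nan, nan, nan]
hi [36.3, 37.2, 37.2, 36.9, 36.7, 36.5, 36.4, 37.2, 37.2, 36.9, 36.7, 36.5, 36.4, 37.3, 37.0, 36.9, 36.7, 36.5, 36.4, nan, nan, nan, nan, nan, nan]
board lo [-64.2, -64.9, -64.9, -64.4, -64.3, -65.1, -64.9, -64.6, -64.4, -64.9, -65.0, -64.7, -64.6, -64.0, -64.9, -64.7, -64.3, -64.9, -64.9, -64.6, -64.4, -64.9, -64.8, -64.6, -64.3]
hi [64.4, 64.4, 65.0, 64.8, 64.5, 64.6, 65.1, 64.7, 64.6, 64.3, 65.1, 64.8, 64.5, 65.1, 65.0, 64.8, 64.7, 65.2, 64.9, 64.7, 64.7, 65.1, 64.8, 64.7, 65.2]
-0.05 block front None stop face -40.4
-0.04 block front -41.2 stop face -40.3
-0.03 block front -41.2 stop face -39.1
-0.02 block front -40.2 stop face -38.9
-0.01 block front -76.9 stop face None
0.0 block front -79.8 stop face None
0.01 block front -76.9 stop face None
0.02 block front -40.3 stop face -38.2
0.03 block front -40.3 stop face -38.3
0.04 block front -40.3 stop face -40.1
0.05 block front None stop face -40.1
knob ((0.05579948425292969, -88.10681915283203), (136.177490234375, 51.74587631225586), 89.985107421875)
strap -0.017929254206711893 0.018202572827972562 -0.07677021405674782
0.08425480658785162
0.04058386357566324
0.04050153877204277
```

play_rows([
  [[-0.02,0.022,0],[0,0,0.17]],
  [[-0.04,0.044,0],[0,0,0.34]],
  [[-0.06,0.066,0],[0,0,0.51]],
  [[-0.08,0.088,0],[0,0,0.68]],
  [[-0.1,0.11,0],[0,0,0.85]],
  [[-0.12,0.132,-0.02],[0,0,1.02]],
  [[-0.14,0.154,-0.05],[0,0,1.19]],
  [[-0.158,0.1746,-0.08],[0,0,1.35]],
  [[-0.158,0.1746,-0.1],[0,0,1.44]],
  [[-0.158,0.1746,-0.1],[0,0,1.44]],
], gripper=0.045)

```text
time_s: 10.52
position: [0.4095, 0.123, 0.1828]
tcp_rot: [[0.066, -0.008, -0.998], [0.998, -0.0, 0.066], [-0.001, -1.0, 0.008]]
force: [0.5, -0.2, -1.0]
opening: 0.515
```

play_rows([
  [[0,0,0],[0,0,0]],
  [[0,0,0],[0,0,0]],
])

```text
time_s: 10.78
position: [0.4129, 0.1222, 0.1856]
tcp_rot: [[0.067, 0.001, -0.998], [0.998, 0.0, 0.067], [0.0, -1.0, -0.001]]
force: [0.0, -0.2, 0.4]
opening: 0.52
```

```bash
cat > sp.py <<'E'
from rig import *
from h import *
s=read_state();c=capture('wrist');print(s['time_s'],np.round(s['position'],4),np.round(s['tcp_rot'],3).tolist(),np.round(s['joint_positions'],1))
P,C=cloud(c,wristT(s,c))
b=np.array([-.0654,.9979]);a=np.array([.9979,.0654]);o=np.array([.561,.113])
X=(P[:,:2]-o)@a;Y=(P[:,:2]-o)@b;Z=P[:,2];r=np.hypot(X,Y);an=np.arctan2(Y,-X)
m=(Z>.074)&(Z<.095)&(r>.075)&(r<.17)&(abs(an)<1.5)&(Y>-.09)
print(m.sum(),'handle angle',np.median(an[m]),'z',np.median(Z[m]))
for q in(.08,.1,.12,.14,.16):
    k=m&(abs(r-q)<.006)
    if k.sum()>5:print(q,k.sum(),np.percentile(an[k],[1,99])*q*1000)
p=(np.array(s['position'][:2])-o);print('tool board',p@a,p@b,'ang',np.arctan2(p@b,-(p@a)),'r',np.hypot(*p))
E
python3 sp.py
```

```text
10.775 [0.4129 0.1222 0.1856] [[0.067, 0.001, -0.998], [0.998, 0.0, 0.067], [0.0, -1.0, -0.001]] [  1.5  21.5 112.9   0.   45.6 -84.6]
3394 handle angle 0.19103221257380995 z 0.08749375383933712
0.1 479 [ 7.17560097 30.77250261]
0.12 516 [10.80804549 34.70052972]
0.14 553 [14.99594119 38.66451531]
0.16 593 [19.15006177 42.72075903]
tool board -0.1472055349551762 0.01886918483731722 ang 0.12748737173816896 r 0.14840390555201258
```

play_rows([
  [[-0.0007,0.0096,-0.03],[0,0,-0.06]],
  [[-0.0007,0.0096,-0.065],[0,0,-0.06]],
  [[-0.0007,0.0096,-0.1],[0,0,-0.06]],
  [[-0.0007,0.0096,-0.1],[0,0,-0.06]],
])

```text
time_s: 11.32
position: [0.4106, 0.1316, 0.0838]
tcp_rot: [[0.127, -0.004, -0.992], [0.992, -0.0, 0.127], [-0.001, -1.0, 0.004]]
force: [-0.5, 0.0, 0.4]
opening: 0.516
```

play_rows([
  [[0,0,0],[0,0,0]],
  [[0,0,0],[0,0,0]],
  [[0,0,0],[0,0,0]],
], gripper=0.03)

```text
time_s: 11.7
position: [0.4122, 0.1319, 0.0861]
tcp_rot: [[0.126, 0.003, -0.992], [0.992, 0.0, 0.126], [0.0, -1.0, -0.002]]
force: [0.3, -0.7, 0.5]
opening: 0.36
```

Run:
```python
from rig import *
from h import *
s=read_state();p=s['position'];print(p)
o=np.array([.561,.113]);a0=.191
# rows for back stroke .191 -> -1.15
def rows(A0,A1,n,R=.15,rest=1):
    f=lambda A:o+R*np.array([np.cos(np.pi+np.radians(3.75)-A),np.sin(np.pi+np.radians(3.75)-A)])
    out=[[[*np.round(f(A)-f(A0),4).tolist(),0],[0,0,round(-(A-A0),3)]] for A in np.linspace(A0,A1,n+1)[1:]]
    return out
for r in(.191,-.48),(-.48,-1.15),(-1.15,-.2),(-.2,.75):print(r,rows(*r,8))
```

```text
[0.41223884 0.13187789 0.08614347]
(0.191, -0.48) [[[-0.0011, -0.0125, 0], [0, 0, np.float64(0.084)]], [[-0.001, -0.0251, 0], [0, 0, np.float64(0.168)]], [[0.0, -0.0376, 0], [0, 0, np.float64(0.252)]], [[0.0021, -0.05, 0], [0, 0, np.float64(0.336)]], [[0.0052, -0.0622, 0], [0, 0, np.float64(0.419)]], [[0.0094, -0.0741, 0], [0, 0, np.float64(0.503)]], [[0.0145, -0.0856, 0], [0, 0, np.float64(0.587)]], [[0.0206, -0.0966, 0], [0, 0, np.float64(0.671)]]]
(-0.48, -1.15) [[[0.007, -0.0105, 0], [0, 0, np.float64(0.084)]], [[0.0148, -0.0203, 0], [0, 0, np.float64(0.167)]], [[0.0234, -0.0294, 0], [0, 0, np.float64(0.251)]], [[0.0327, -0.0378, 0], [0, 0, np.float64(0.335)]], [[0.0427, -0.0454, 0], [0, 0, np.float64(0.419)]], [[0.0533, -0.0521, 0], [0, 0, np.float64(0.502)]], [[0.0645, -0.058, 0], [0, 0, np.float64(0.586)]], [[0.076, -0.0628, 0], [0, 0, np.float64(0.67)]]]
(-1.15, -0.2) [[[-0.0163, 0.0072, 0], [0, 0, np.float64(-0.119)]], [[-0.0316, 0.0162, 0], [0, 0, np.float64(-0.238)]], [[-0.0458, 0.027, 0], [0, 0, np.float64(-0.356)]], [[-0.0585, 0.0394, 0], [0, 0, np.float64(-0.475)]], [[-0.0697, 0.0533, 0], [0, 0, np.float64(-0.594)]], [[-0.0792, 0.0683, 0], [0, 0, np.float64(-0.712)]], [[-0.0869, 0.0844, 0], [0, 0, np.float64(-0.831)]], [[-0.0926, 0.1013, 0], [0, 0, np.float64(-0.95)]]]
(-0.2, 0.75) [[[-0.0036, 0.0174, 0], [0, 0, np.float64(-0.119)]], [[-0.0052, 0.0352, 0], [0, 0, np.float64(-0.238)]], [[-0.0046, 0.053, 0], [0, 0, np.float64(-0.356)]], [[-0.002, 0.0706, 0], [0, 0, np.float64(-0.475)]], [[0.0028, 0.0877, 0], [0, 0, np.float64(-0.594)]], [[0.0095, 0.1042, 0], [0, 0, np.float64(-0.712)]], [[0.0181, 0.1198, 0], [0, 0, np.float64(-0.831)]], [[0.0285, 0.1342, 0], [0, 0, np.float64(-0.95)]]]
```

play_rows([
  [[-0.001,-0.0125,0],[0,0,0.084]],
  [[-0.001,-0.025,0],[0,0,0.168]],
  [[0,-0.0375,0],[0,0,0.252]],
  [[0.002,-0.05,0],[0,0,0.336]],
  [[0.005,-0.062,0],[0,0,0.419]],
  [[0.0094,-0.074,0],[0,0,0.503]],
  [[0.0145,-0.0855,0],[0,0,0.587]],
  [[0.0205,-0.0965,0],[0,0,0.671]],
  [[0.0205,-0.0965,0],[0,0,0.671]],
])

```text
time_s: 12.82
position: [0.433, 0.0347, 0.0856]
tcp_rot: [[-0.516, 0.002, -0.856], [0.856, -0.0, -0.516], [-0.002, -1.0, -0.002]]
force: [0.0, -0.5, -0.0]
opening: 0.346
```

play_rows([
  [[0.007,-0.0105,0],[0,0,0.084]],
  [[0.0148,-0.0203,0],[0,0,0.167]],
  [[0.0234,-0.0294,0],[0,0,0.251]],
  [[0.0327,-0.0378,0],[0,0,0.335]],
  [[0.0427,-0.0454,0],[0,0,0.419]],
  [[0.0533,-0.0521,0],[0,0,0.502]],
  [[0.0645,-0.058,0],[0,0,0.586]],
  [[0.0695,-0.06,0],[0,0,0.62]],
  [[0.0695,-0.06,0],[0,0,0.62]],
])

```text
time_s: 13.95
position: [0.5029, -0.0059, 0.0822]
tcp_rot: [[-0.909, -0.006, -0.417], [0.417, -0.047, -0.908], [-0.015, -0.999, 0.045]]
force: [-0.1, 0.2, 1.0]
opening: 0.342
```

```bash
python3 sp.py
python3 - <<'E'
from rig import *
from h import *
c=capture('side');cv2.imwrite('pics/sd1.png',cv2.resize(c['frame'][130:310,150:400,::-1],None,fx=3,fy=3))
print(read_state()['force'])
E
```

```text
13.95 [ 0.5029 -0.0059  0.0822] [[-0.909, -0.006, -0.417], [0.417, -0.047, -0.908], [-0.015, -0.999, 0.045]] [ -11.9   36.7  106.9   -4.6   36.2 -163.5]
329 handle angle -0.9631381483127451 z 0.08740353702488435
0.1 180 [-106.80783665  -91.70059084]
tool board -0.06574646314893944 -0.11488974543751244 ang -1.0510259139898313 r 0.13236624135274436
[-0.83335904  1.44327811 -0.1440624 ]
```

View pics/sd1.png

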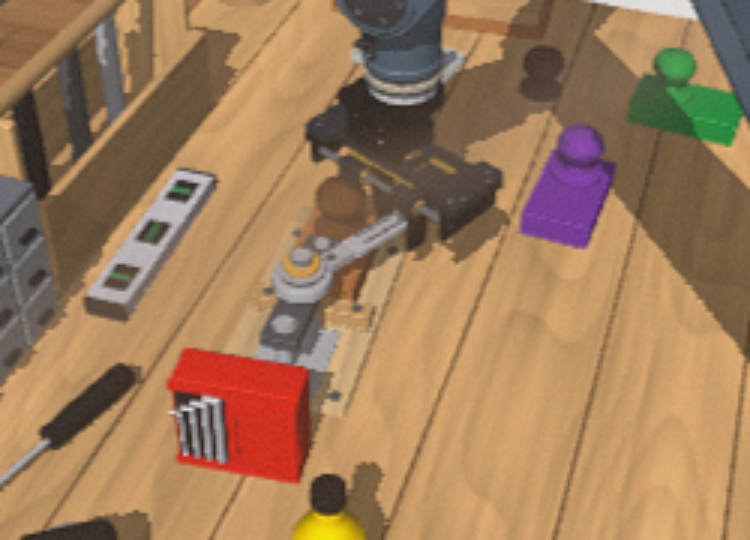

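play_rows([
  [[-0.014,0.002,0],[0,0,-0.09]],
  [[-0.027,0.003,0],[0,0,-0.18]],
  [[-0.039,0.005,0],[0,0,-0.276]],
  [[-0.05,0.015,0],[0,0,-0.38]],
  [[-0.06,0.026,0],[0,0,-0.478]],
  [[-0.069,0.038,0],[0,0,-0.575]],
  [[-0.076,0.0515,0],[0,0,-0.675]],
  [[-0.076,0.0515,0],[0,0,-0.675]],
  [[-0.076,0.0515,0],[0,0,-0.675]],
])

```text
time_s: 15.18
position: [0.4273, 0.0444, 0.0823]
tcp_rot: [[-0.45, -0.034, -0.893], [0.893, -0.034, -0.449], [-0.015, -0.999, 0.045]]
force: [-0.7, -0.9, -0.5]
opening: 0.343
```

```bash
python3 sp.py
```

```text
15.175 [0.4273 0.0444 0.0823] [[-0.45, -0.034, -0.893], [0.893, -0.034, -0.449], [-0.015, -0.999, 0.045]] [  -7.6   34.4  116.1   -4.2   31.3 -120.6]
5365 handle angle -0.4179161986215926 z 0.08721317634867001
0.12 515 [-62.06553224 -39.18728696]
0.14 432 [-70.73948179 -42.8617252 ]
0.16 2779 [-88.60632539 -39.07682271]
tool board -0.13789691601410933 -0.0597107495325099 ang -0.4086356160262927 r 0.15026340632190122
```

```bash
cat > st.py <<'E'
from rig import *
from h import *
import sys
from scipy.spatial.transform import Rotation as Ro
def plan(A1,n,R=.15,z=.084,thmax=143):
    s=read_state();p=np.array(s['position']);M=np.array(s['tcp_rot']);o=np.array([.561,.113])
    v=p[:2]-o;A0=np.pi+np.radians(3.75)-(np.arctan2(v[1],v[0])%(2*np.pi));r0=np.hypot(*v)
    print('t',s['time_s'],'A0',round(A0,3),'r0',round(r0,3),'q',np.round(s['joint_positions'],0),'F',np.round(s['force'],1))
    out=[]
    for k in range(1,n+1):
        f=k/n;A=A0+f*(A1-A0);r=r0+f*(R-r0);g=np.pi+np.radians(3.75)-A
        th=min(g-np.pi/2,np.radians(thmax));x=np.array([np.cos(th),np.sin(th),0]);y=np.array([0,0,-1.]);D=np.c_[x,y,np.cross(x,y)]
        w=Ro.from_matrix(D@M.T).as_rotvec();t=np.r_[o+r*np.array([np.cos(g),np.sin(g)])-p[:2],f*(z-p[2])]
        out.append([[round(float(q),4) for q in t],[round(float(q),3) for q in w]])
    print(out)
if __name__=='__main__':plan(float(sys.argv[1]),int(sys.argv[2]))
E
python3 st.py .75 10
```

```text
t 15.225 A0 -0.409 r0 0.15 q [  -8.   34.  116.   -4.   31. -121.] F [ 0.  -2.2  0. ]
[[[-0.007, 0.0159, 0.0002], [0.032, -0.036, -0.107]], [[-0.0122, 0.0325, 0.0003], [0.03, -0.037, -0.222]], [[-0.0153, 0.0496, 0.0005], [0.028, -0.039, -0.338]], [[-0.0165, 0.067, 0.0007], [0.026, -0.041, -0.454]], [[-0.0157, 0.0844, 0.0009], [0.023, -0.043, -0.57]], [[-0.0129, 0.1015, 0.001], [0.021, -0.044, -0.686]], [[-0.0081, 0.1182, 0.0012], [0.019, -0.046, -0.802]], [[-0.0014, 0.1343, 0.0014], [0.016, -0.047, -0.918]], [[0.0072, 0.1494, 0.0016], [0.013, -0.048, -1.034]], [[0.0174, 0.1635, 0.0017], [0.011, -0.049, -1.15]]]
```

play_rows([
  [[-0.007,0.016,0],[0.032,-0.036,-0.107]],
  [[-0.0122,0.0325,0],[0.03,-0.037,-0.222]],
  [[-0.0153,0.0495,0.0005],[0.028,-0.039,-0.338]],
  [[-0.0165,0.067,0.0007],[0.026,-0.041,-0.454]],
  [[-0.0157,0.0845,0.001],[0.023,-0.043,-0.57]],
  [[-0.013,0.1015,0.001],[0.021,-0.044,-0.686]],
  [[-0.008,0.118,0.001],[0.019,-0.046,-0.802]],
  [[-0.0014,0.134,0.0014],[0.016,-0.047,-0.918]],
  [[0.007,0.1495,0.0016],[0.013,-0.048,-1.034]],
  [[0.0175,0.1635,0.0017],[0.011,-0.049,-1.15]],
])

```text
time_s: 16.48
position: [0.4443, 0.2081, 0.0836]
tcp_rot: [[0.635, -0.002, -0.772], [0.772, 0.0, 0.635], [-0.001, -1.0, 0.002]]
force: [0.7, -2.0, -1.0]
opening: 0.348
```

play_rows([
  [[0,0,0],[0,0,0]],
  [[0,0,0],[0,0,0]],
])

```text
time_s: 16.73
position: [0.4442, 0.2077, 0.0837]
tcp_rot: [[0.632, -0.001, -0.775], [0.775, 0.0, 0.632], [-0.0, -1.0, 0.001]]
force: [-0.6, -1.3, 0.2]
opening: 0.343
```

```bash
python3 sp.py; python3 st.py -.45 10
```

```text
16.725 [0.4442 0.2077 0.0837] [[0.632, -0.001, -0.775], [0.775, 0.0, 0.632], [-0.0, -1.0, 0.001]] [ 1.200e+01  3.600e+01  1.088e+02  1.000e-01  3.520e+01 -3.890e+01]
5175 handle angle 0.7327192313032869 z 0.08567185985517767
0.12 647 [76.0249248  99.14021649]
0.14 320 [ 90.34710947 113.87413219]
0.16 2712 [ 95.69310204 144.20108689]
tool board -0.11038132186467875 0.10214436013127831 ang 0.7466600635842802 r 0.15038504501343217
t 16.775 A0 0.746 r0 0.15 q [ 12.  36. 109.   0.  35. -39.] F [-0.9 -0.6 -0.3]
[[[-0.0104, -0.0146, 0.0], [-0.0, -0.001, 0.123]], [[-0.019, -0.0304, 0.0], [-0.0, -0.001, 0.243]], [[-0.0257, -0.0471, 0.0001], [-0.0, -0.001, 0.362]], [[-0.0303, -0.0645, 0.0001], [-0.0, -0.001, 0.482]], [[-0.0328, -0.0823, 0.0001], [-0.0, -0.001, 0.602]], [[-0.0332, -0.1002, 0.0001], [-0.0, -0.001, 0.721]], [[-0.0314, -0.1181, 0.0001], [-0.0, -0.001, 0.841]], [[-0.0275, -0.1356, 0.0002], [0.0, -0.001, 0.96]], [[-0.0216, -0.1525, 0.0002], [0.0, -0.001, 1.08]], [[-0.0137, -0.1686, 0.0002], [0.0, -0.001, 1.2]]]
```

play_rows([
  [[-0.0104,-0.0146,0],[0,0,0.123]],
  [[-0.019,-0.0305,0],[0,0,0.243]],
  [[-0.0257,-0.047,0],[0,0,0.362]],
  [[-0.0303,-0.0645,0],[0,0,0.482]],
  [[-0.0328,-0.0823,0],[0,0,0.602]],
  [[-0.0332,-0.1,0],[0,0,0.721]],
  [[-0.0314,-0.118,0],[0,0,0.841]],
  [[-0.0275,-0.1356,0],[0,0,0.96]],
  [[-0.0216,-0.1525,0],[0,0,1.08]],
  [[-0.0137,-0.1686,0],[0,0,1.2]],
])

```text
time_s: 18.02
position: [0.43, 0.039, 0.0839]
tcp_rot: [[-0.496, -0.002, -0.868], [0.868, 0.001, -0.496], [0.002, -1.0, 0.002]]
force: [-0.2, 0.7, 0.2]
opening: 0.34
```

play_rows([
  [[0,0,0],[0,0,0]],
  [[0,0,0],[0,0,0]],
])

```text
time_s: 18.27
position: [0.4303, 0.0399, 0.0839]
tcp_rot: [[-0.491, -0.002, -0.871], [0.871, 0.0, -0.491], [0.001, -1.0, 0.001]]
force: [-0.2, -0.1, 0.3]
opening: 0.343
```

```bash
python3 st.py -1.08 8
```

```text
t 18.275 A0 -0.444 r0 0.15 q [ -10.   34.  117.    0.   29. -129.] F [-0.2 -0.1  0.3]
[[[0.0062, -0.0102, 0.0], [-0.0, -0.002, 0.077]], [[0.0132, -0.0198, 0.0], [-0.0, -0.002, 0.156]], [[0.0209, -0.0289, 0.0], [-0.0, -0.002, 0.235]], [[0.0293, -0.0373, 0.0], [-0.0, -0.002, 0.315]], [[0.0384, -0.045, 0.0], [-0.0, -0.002, 0.394]], [[0.048, -0.052, 0.0001], [-0.0, -0.002, 0.412]], [[0.0582, -0.0582, 0.0001], [-0.0, -0.002, 0.412]], [[0.0688, -0.0635, 0.0001], [-0.0, -0.002, 0.412]]]
```

play_rows([
  [[0.0062,-0.0102,0],[0,0,0.077]],
  [[0.0132,-0.02,0],[0,0,0.156]],
  [[0.021,-0.029,0],[0,0,0.235]],
  [[0.0293,-0.0373,0],[0,0,0.315]],
  [[0.0384,-0.045,0],[0,0,0.394]],
  [[0.048,-0.052,0],[0,0,0.41]],
  [[0.058,-0.058,0],[0,0,0.41]],
  [[0.065,-0.0617,0],[0,0,0.41]],
  [[0.065,-0.0617,0],[0,0,0.41]],
  [[0.065,-0.0617,0],[0,0,0.41]],
])

```text
time_s: 19.52
position: [0.4958, -0.0218, 0.0839]
tcp_rot: [[-0.798, -0.001, -0.602], [0.602, -0.0, -0.798], [0.001, -1.0, 0.001]]
force: [-0.1, -0.1, -0.5]
opening: 0.344
```

```bash
python3 sp.py; python3 st.py -.2 8
```

```text
19.525 [ 0.4958 -0.0218  0.0839] [[-0.798, -0.001, -0.602], [0.602, -0.0, -0.798], [0.001, -1.0, 0.001]] [ -15.4   36.2  108.    -0.    35.9 -158.4]
0 handle angle nan z nan
tool board -0.07384097966338793 -0.13028398501936805 ang -1.0551695387651852 r 0.14974838181883623
t 19.575 A0 -1.055 r0 0.15 q [ -15.   36.  108.   -0.   36. -158.] F [0.3 0.1 0.1]
[[[-0.014, 0.0077, 0.0], [0.0, -0.001, 0.0]], [[-0.0271, 0.0168, 0.0], [0.0, -0.001, -0.018]], [[-0.0392, 0.0273, 0.0], [0.0, -0.001, -0.125]], [[-0.0501, 0.0391, 0.0001], [0.0, -0.001, -0.232]], [[-0.0597, 0.0519, 0.0001], [-0.0, -0.001, -0.339]], [[-0.0678, 0.0657, 0.0001], [-0.0, -0.001, -0.446]], [[-0.0745, 0.0802, 0.0001], [-0.0, -0.001, -0.552]], [[-0.0795, 0.0954, 0.0001], [-0.0, -0.001, -0.659]]]
  return _methods._mean(a, axis=axis, dtype=dtype,
  ret = ret.dtype.type(ret / rcount)
```

play_rows([
  [[-0.014,0.0077,0],[0,0,0]],
  [[-0.027,0.017,0],[0,0,-0.018]],
  [[-0.039,0.0273,0],[0,0,-0.125]],
  [[-0.05,0.039,0],[0,0,-0.232]],
  [[-0.0597,0.052,0],[0,0,-0.339]],
  [[-0.068,0.0657,0],[0,0,-0.446]],
  [[-0.0745,0.08,0],[0,0,-0.552]],
  [[-0.0795,0.0954,0],[0,0,-0.659]],
  [[-0.0795,0.0954,0],[0,0,-0.659]],
])

```text
time_s: 20.7
position: [0.4146, 0.0744, 0.084]
tcp_rot: [[-0.266, -0.003, -0.964], [0.964, 0.0, -0.266], [0.001, -1.0, 0.002]]
force: [-0.6, -0.8, 0.2]
opening: 0.345
```

```bash
python3 sp.py; python3 st.py .75 10
```

```text
20.7 [0.4146 0.0744 0.084 ] [[-0.266, -0.003, -0.964], [0.964, 0.0, -0.266], [0.001, -1.0, 0.002]] [  -5.1   33.6  118.6    0.    28.  -110.5]
5213 handle angle -0.20212926794551148 z 0.08517501056586652
0.12 711 [-36.25200805 -12.96225342]
0.14 254 [-40.34456058 -16.71292463]
0.16 2697 [-53.89723823  -5.56699924]
tool board -0.14859676400587266 -0.028929912453799 ang -0.1922820773876623 r 0.15138054314827215
t 20.75 A0 -0.196 r0 0.151 q [  -5.   34.  119.    0.   28. -111.] F [-0.7 -1.6  0. ]
[[[-0.0029, 0.014, 0.0], [-0.0, -0.003, -0.102]], [[-0.0045, 0.0282, 0.0], [-0.001, -0.003, -0.197]], [[-0.0047, 0.0425, 0.0], [-0.001, -0.003, -0.292]], [[-0.0036, 0.0567, 0.0], [-0.001, -0.003, -0.386]], [[-0.0011, 0.0707, 0.0], [-0.001, -0.003, -0.481]], [[0.0026, 0.0844, 0.0], [-0.001, -0.003, -0.575]], [[0.0077, 0.0977, 0.0], [-0.001, -0.003, -0.67]], [[0.0139, 0.1105, 0.0], [-0.001, -0.002, -0.764]], [[0.0214, 0.1226, 0.0], [-0.001, -0.002, -0.859]], [[0.0299, 0.1339, 0.0], [-0.002, -0.002, -0.954]]]
```

play_rows([
  [[-0.003,0.014,0],[0,0,-0.102]],
  [[-0.0045,0.028,0],[0,0,-0.197]],
  [[-0.0047,0.0425,0],[0,0,-0.292]],
  [[-0.0036,0.0567,0],[0,0,-0.386]],
  [[-0.001,0.0707,0],[0,0,-0.481]],
])

```text
time_s: 21.38
position: [0.4149, 0.1439, 0.0838]
tcp_rot: [[0.215, -0.002, -0.977], [0.977, 0.0, 0.215], [-0.0, -1.0, 0.002]]
force: [0.1, -2.0, 0.1]
opening: 0.341
```

```bash
python3 st.py .75 8
```

```text
t 21.375 A0 0.274 r0 0.149 q [  4.  34. 116.   0.  30. -73.] F [ 0.1 -2.   0.1]
[[[0.002, 0.0087, 0.0], [-0.0, -0.002, -0.051]], [[0.0045, 0.0172, 0.0001], [-0.0, -0.002, -0.11]], [[0.0076, 0.0256, 0.0001], [-0.0, -0.002, -0.17]], [[0.0111, 0.0338, 0.0001], [-0.0, -0.002, -0.229]], [[0.0151, 0.0417, 0.0001], [-0.0, -0.002, -0.289]], [[0.0196, 0.0494, 0.0002], [-0.0, -0.002, -0.348]], [[0.0246, 0.0569, 0.0002], [-0.001, -0.002, -0.408]], [[0.0299, 0.064, 0.0002], [-0.001, -0.002, -0.467]]]
```

play_rows([
  [[0.002,0.0087,0],[0,0,-0.051]],
  [[0.0045,0.0172,0],[0,0,-0.11]],
  [[0.0076,0.0256,0],[0,0,-0.17]],
  [[0.0111,0.0338,0],[0,0,-0.229]],
])

```text
time_s: 21.88
position: [0.4261, 0.1773, 0.0837]
tcp_rot: [[0.43, -0.002, -0.903], [0.903, 0.0, 0.43], [-0.001, -1.0, 0.001]]
force: [0.8, -1.8, 1.0]
opening: 0.346
```

play_rows([
  [[0.004,0.008,0],[0,0,-0.06]],
  [[0.0085,0.0156,0],[0,0,-0.119]],
])

```text
time_s: 22.12
position: [0.4345, 0.1928, 0.0837]
tcp_rot: [[0.534, -0.002, -0.845], [0.845, -0.0, 0.534], [-0.001, -1.0, 0.002]]
force: [-0.1, -1.5, -0.5]
opening: 0.345
```

play_rows([
  [[0.005,0.0075,0],[0,0,-0.06]],
  [[0.0103,0.0146,0],[0,0,-0.119]],
  [[0.0103,0.0146,0],[0,0,-0.119]],
])

```text
time_s: 22.5
position: [0.4449, 0.2077, 0.0836]
tcp_rot: [[0.629, -0.001, -0.777], [0.777, 0.0, 0.629], [-0.001, -1.0, 0.001]]
force: [0.3, -2.3, -0.6]
opening: 0.343
```

```bash
python3 sp.py; python3 st.py .85 2; python3 st.py -.15 8
```

```text
22.5 [0.4449 0.2077 0.0836] [[0.629, -0.001, -0.777], [0.777, 0.0, 0.629], [-0.001, -1.0, 0.001]] [ 1.190e+01  3.600e+01  1.087e+02  1.000e-01  3.530e+01 -3.910e+01]
5313 handle angle 0.7352830930588631 z 0.0840238145853221
0.12 815 [76.20397973 99.41074573]
0.14 146 [ 90.90478903 114.31942355]
0.16 2697 [ 96.07524981 144.87145418]
tool board -0.10967486258371031 0.10207633575992459 ang 0.7495293328210004 r 0.14982096935467026
t 22.55 A0 0.748 r0 0.15 q [ 12.  36. 109.   0.  35. -39.] F [ 0.3 -0.9 -0.7]
[[[0.0049, 0.0058, 0.0002], [-0.0, -0.001, -0.053]], [[0.0101, 0.0114, 0.0003], [-0.0, -0.001, -0.104]]]
t 22.55 A0 0.748 r0 0.15 q [ 12.  36. 109.   0.  35. -39.] F [ 0.3 -0.9 -0.7]
[[[-0.0099, -0.0136, 0.0], [-0.0, -0.002, 0.11]], [[-0.0182, -0.0283, 0.0001], [-0.0, -0.002, 0.222]], [[-0.0248, -0.0437, 0.0001], [-0.0, -0.002, 0.334]], [[-0.0296, -0.0599, 0.0002], [0.0, -0.002, 0.447]], [[-0.0326, -0.0764, 0.0002], [0.0, -0.002, 0.559]], [[-0.0337, -0.0932, 0.0002], [0.0, -0.002, 0.671]], [[-0.0329, -0.11, 0.0003], [0.0, -0.002, 0.784]], [[-0.0303, -0.1266, 0.0003], [0.0, -0.002, 0.896]]]
```

play_rows([
  [[-0.0104,-0.0146,0],[0,0,0.123]],
  [[-0.019,-0.0305,0],[0,0,0.243]],
  [[-0.0257,-0.047,0],[0,0,0.362]],
  [[-0.0303,-0.0645,0],[0,0,0.482]],
  [[-0.0328,-0.0823,0],[0,0,0.602]],
  [[-0.0332,-0.1,0],[0,0,0.721]],
  [[-0.0314,-0.118,0],[0,0,0.841]],
  [[-0.0275,-0.1356,0],[0,0,0.96]],
  [[-0.0216,-0.1525,0],[0,0,1.08]],
  [[-0.0137,-0.1686,0],[0,0,1.2]],
])

```text
time_s: 23.8
position: [0.4307, 0.0389, 0.0839]
tcp_rot: [[-0.499, -0.003, -0.867], [0.867, 0.001, -0.499], [0.002, -1.0, 0.002]]
force: [-0.6, 0.0, 0.0]
opening: 0.341
```

play_rows([
  [[0,0,0],[0,0,0]],
  [[0,0,0],[0,0,0]],
])

```text
time_s: 24.05
position: [0.4309, 0.0398, 0.0839]
tcp_rot: [[-0.494, -0.002, -0.87], [0.87, 0.0, -0.494], [0.001, -1.0, 0.001]]
force: [0.1, 0.7, 0.2]
opening: 0.344
```

```bash
python3 st.py .75 15
```

```text
t 24.05 A0 -0.447 r0 0.149 q [ -10.   34.  117.    0.   29. -129.] F [0.1 0.7 0.2]
[[[-0.0055, 0.0106, 0.0], [-0.0, -0.002, -0.083]], [[-0.0101, 0.0216, 0.0], [-0.001, -0.002, -0.163]], [[-0.0138, 0.0329, 0.0], [-0.001, -0.002, -0.243]], [[-0.0166, 0.0445, 0.0], [-0.001, -0.002, -0.323]], [[-0.0185, 0.0563, 0.0], [-0.001, -0.002, -0.402]], [[-0.0194, 0.0682, 0.0], [-0.001, -0.002, -0.482]], [[-0.0194, 0.0801, 0.0], [-0.001, -0.002, -0.562]], [[-0.0184, 0.092, 0.0], [-0.001, -0.001, -0.642]], [[-0.0165, 0.1038, 0.0001], [-0.001, -0.001, -0.722]], [[-0.0136, 0.1154, 0.0001], [-0.001, -0.001, -0.802]], [[-0.0099, 0.1267, 0.0001], [-0.001, -0.001, -0.881]], [[-0.0052, 0.1377, 0.0001], [-0.001, -0.001, -0.961]], [[0.0003, 0.1483, 0.0001], [-0.001, -0.001, -1.041]], [[0.0067, 0.1585, 0.0001], [-0.001, -0.001, -1.121]], [[0.0139, 0.1681, 0.0001], [-0.001, -0.001, -1.201]]]
```

play_rows([
  [[-0.0055,0.0106,0],[0,0,-0.083]],
  [[-0.01,0.0216,0],[0,0,-0.163]],
  [[-0.0138,0.033,0],[0,0,-0.243]],
  [[-0.0166,0.0445,0],[0,0,-0.323]],
])

```text
time_s: 24.55
position: [0.4142, 0.0851, 0.0839]
tcp_rot: [[-0.191, -0.001, -0.982], [0.982, 0.0, -0.191], [0.001, -1.0, 0.001]]
force: [1.0, -0.7, 0.0]
opening: 0.342
```

play_rows([
  [[-0.002,0.012,0],[0,0,-0.08]],
  [[-0.003,0.0237,0],[0,0,-0.16]],
])

```text
time_s: 24.8
position: [0.4114, 0.1087, 0.0839]
tcp_rot: [[-0.033, -0.001, -0.999], [0.999, 0.0, -0.033], [0.0, -1.0, 0.001]]
force: [1.1, -2.3, 0.6]
opening: 0.35
```

play_rows([
  [[0,0.012,0],[0,0,-0.08]],
  [[0.001,0.0238,0],[0,0,-0.16]],
])

```text
time_s: 25.05
position: [0.4129, 0.1323, 0.084]
tcp_rot: [[0.127, 0.0, -0.992], [0.992, 0.0, 0.127], [0.0, -1.0, -0.0]]
force: [1.4, -3.5, -0.5]
opening: 0.347
```

```bash
python3 st.py .75 8
```

```text
t 25.05 A0 0.195 r0 0.149 q [  3.  34. 117.   0.  29. -80.] F [ 1.4 -3.5 -0.5]
[[[0.0016, 0.0102, 0.0], [-0.0, 0.0, -0.072]], [[0.0039, 0.0203, 0.0], [-0.0, 0.0, -0.141]], [[0.007, 0.0303, 0.0], [-0.0, 0.0, -0.21]], [[0.0107, 0.04, 0.0], [-0.0, 0.0, -0.28]], [[0.015, 0.0494, 0.0], [-0.0, 0.0, -0.349]], [[0.02, 0.0585, 0.0], [-0.0, 0.0, -0.419]], [[0.0257, 0.0672, 0.0], [-0.0, 0.0, -0.488]], [[0.0319, 0.0756, 0.0], [-0.0, 0.0, -0.557]]]
```

Now single-row steps, watching the force.

play_rows([
  [[0.001,0.005,0],[0,0,-0.036]],
  [[0.0016,0.0102,0],[0,0,-0.072]],
])

```text
time_s: 25.3
position: [0.4147, 0.142, 0.084]
tcp_rot: [[0.196, 0.0, -0.981], [0.981, -0.0, 0.196], [-0.0, -1.0, -0.001]]
force: [0.8, -4.5, -0.7]
opening: 0.347
```

play_rows([
  [[0.001,0.005,0],[0,0,-0.035]],
  [[0.0023,0.0101,0],[0,0,-0.07]],
])

```text
time_s: 25.55
position: [0.417, 0.1514, 0.084]
tcp_rot: [[0.263, 0.0, -0.965], [0.965, -0.001, 0.263], [-0.001, -1.0, -0.001]]
force: [1.2, -9.0, -0.0]
opening: 0.347
```

play_rows([
  [[0.0015,0.005,0],[0,0,-0.035]],
  [[0.003,0.01,0],[0,0,-0.07]],
])

```text
time_s: 25.8
position: [0.4198, 0.1606, 0.0839]
tcp_rot: [[0.328, -0.0, -0.945], [0.945, -0.003, 0.328], [-0.003, -1.0, -0.0]]
force: [1.3, -13.3, 0.4]
opening: 0.343
```

play_rows([
  [[0.0015,0.004,0],[0,0,-0.03]],
  [[0.0015,0.004,0],[0,0,-0.03]],
])

```text
time_s: 26.05
position: [0.4211, 0.1643, 0.0838]
tcp_rot: [[0.355, -0.001, -0.935], [0.935, -0.003, 0.355], [-0.003, -1.0, -0.0]]
force: [2.1, -14.6, -1.1]
opening: 0.346
```

play_rows([
  [[0.0015,0.004,0],[0,0,-0.03]],
  [[0.0015,0.004,0],[0,0,-0.03]],
])

```text
time_s: 26.3
position: [0.4225, 0.1679, 0.0838]
tcp_rot: [[0.383, -0.001, -0.924], [0.924, -0.004, 0.383], [-0.004, -1.0, -0.0]]
force: [2.6, -14.5, -1.4]
opening: 0.344
```

play_rows([
  [[0.0015,0.004,0],[0,0,-0.03]],
  [[0.0015,0.004,0],[0,0,-0.03]],
])

```text
time_s: 26.55
position: [0.424, 0.1715, 0.0837]
tcp_rot: [[0.41, -0.001, -0.912], [0.912, -0.004, 0.41], [-0.004, -1.0, -0.001]]
force: [1.6, -16.3, -0.9]
opening: 0.345
```

```bash
python3 sp.py; python3 st.py .75 8
```

```text
26.55 [0.424  0.1715 0.0837] [[0.41, -0.001, -0.912], [0.912, -0.004, 0.41], [-0.004, -1.0, -0.001]] [  8.1  34.8 113.5  -0.4  31.9 -57.3]
6365 handle angle 0.47091289041057116 z 0.08377248357696915
0.12 930 [41.91423027 65.09701641]
0.14 38 [51.46909136 70.44181815]
0.16 3328 [ 51.80267812 204.12988863]
tool board -0.13286007657704157 0.06737993317023518 ang 0.46935090732716295 r 0.14896323472618198
t 26.6 A0 0.469 r0 0.149 q [  8.  35. 113.  -0.  32. -57.] F [  2.7 -16.6  -0.5]
[[[0.002, 0.0048, 0.0], [0.004, -0.001, -0.017]], [[0.0042, 0.0096, 0.0001], [0.004, -0.001, -0.052]], [[0.0066, 0.0143, 0.0001], [0.004, -0.001, -0.087]], [[0.0091, 0.0189, 0.0001], [0.004, -0.001, -0.122]], [[0.0118, 0.0234, 0.0002], [0.004, -0.002, -0.157]], [[0.0146, 0.0278, 0.0002], [0.004, -0.002, -0.192]], [[0.0176, 0.0321, 0.0002], [0.004, -0.002, -0.227]], [[0.0207, 0.0363, 0.0002], [0.004, -0.002, -0.262]]]
```

play_rows([
  [[0.002,0.0048,0],[0,0,-0.035]],
  [[0.002,0.0048,0],[0,0,-0.035]],
])

```text
time_s: 26.85
position: [0.426, 0.1758, 0.0837]
tcp_rot: [[0.441, -0.002, -0.898], [0.898, -0.005, 0.441], [-0.005, -1.0, -0.001]]
force: [3.0, -18.6, -1.8]
opening: 0.346
```

play_rows([
  [[0.002,0.0048,0],[0,0,-0.035]],
  [[0.002,0.0048,0],[0,0,-0.035]],
])

```text
time_s: 27.1
position: [0.4281, 0.1802, 0.0836]
tcp_rot: [[0.471, -0.002, -0.882], [0.882, -0.006, 0.471], [-0.006, -1.0, -0.001]]
force: [3.1, -20.6, -1.5]
opening: 0.348
```

play_rows([
  [[0.0025,0.0047,0],[0,0,-0.035]],
  [[0.0025,0.0047,0],[0,0,-0.035]],
])

```text
time_s: 27.35
position: [0.4301, 0.1845, 0.0835]
tcp_rot: [[0.502, -0.003, -0.865], [0.865, -0.007, 0.502], [-0.007, -1.0, -0.001]]
force: [3.0, -19.2, -0.1]
opening: 0.351
```

```bash
python3 sp.py
python3 - <<'E'
from rig import *
from h import *
c=capture('side');a=cv2.resize(c['frame'][150:310,180:360,::-1],None,fx=3.2,fy=3.2)
cv2.imwrite('pics/sd2.png',a)
s=read_state();print(s['force'],s['moment'])
E
```

```text
27.35 [0.4301 0.1845 0.0835] [[0.502, -0.003, -0.865], [0.865, -0.007, 0.502], [-0.007, -1.0, -0.001]] [  9.7  35.2 111.9  -0.6  33.2 -49.7]
6894 handle angle 0.5752468933397974 z 0.08392672532472675
0.12 898 [52.78795608 76.18670276]
0.14 70 [63.76250081 87.82482205]
0.16 3700 [ 67.43275437 204.45790848]
tool board -0.1259812521089151 0.07987589326554458 ang 0.5650664614698097 r 0.1491630628086319
[  2.64874342 -11.56430903   2.86160806] [-2.14799805 -0.53865091  0.21864957]
```

View pics/sd2.png

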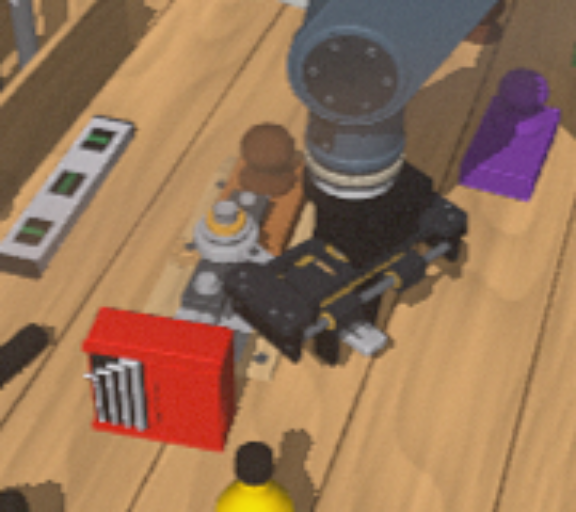

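play_rows([
  [[0,0,0],[0,0,0]],
  [[0,0,0],[0,0,0]],
  [[0,0,0],[0,0,0]],
])

```text
time_s: 27.82
position: [0.4305, 0.1881, 0.0839]
tcp_rot: [[0.507, -0.001, -0.862], [0.862, 0.0, 0.507], [-0.0, -1.0, 0.001]]
force: [1.4, -4.1, 0.6]
opening: 0.343
```

play_rows([
  [[0.0025,0.0047,0],[0,0,-0.035]],
  [[0.005,0.009,0],[0,0,-0.07]],
  [[0.005,0.009,0],[0,0,-0.07]],
])

```text
time_s: 28.2
position: [0.4355, 0.1969, 0.0839]
tcp_rot: [[0.565, -0.001, -0.825], [0.825, -0.001, 0.565], [-0.001, -1.0, 0.0]]
force: [0.5, -7.3, 2.0]
opening: 0.346
```

```bash
python3 sp.py; python3 st.py .8 6
```

```text
28.2 [0.4355 0.1969 0.0839] [[0.565, -0.001, -0.825], [0.825, -0.001, 0.565], [-0.001, -1.0, 0.0]] [ 1.090e+01  3.550e+01  1.106e+02 -1.000e-01  3.400e+01 -4.460e+01]
5648 handle angle 0.6516048024291817 z 0.08400530462166649
0.12 739 [64.95264894 88.17540749]
0.14 222 [ 77.98766808 100.98280493]
0.16 2963 [ 81.62079449 204.20674642]
tool board -0.1197127907472909 0.09188201843336867 ang 0.6546202428754397 r 0.1509026179377759
t 28.25 A0 0.654 r0 0.151 q [ 11.  35. 111.  -0.  34. -45.] F [ 1.7 -7.7  2.3]
[[[0.0022, 0.0029, 0.0], [0.001, -0.001, -0.013]], [[0.0045, 0.0058, 0.0], [0.001, -0.001, -0.037]], [[0.0068, 0.0087, 0.0001], [0.001, -0.001, -0.061]], [[0.0092, 0.0114, 0.0001], [0.001, -0.001, -0.086]], [[0.0117, 0.0141, 0.0001], [0.001, -0.001, -0.11]], [[0.0142, 0.0168, 0.0001], [0.001, -0.001, -0.134]]]
```

```bash
python3 st.py -.05 6
```

```text
t 28.25 A0 0.654 r0 0.151 q [ 11.  35. 111.  -0.  34. -45.] F [ 1.7 -7.7  2.3]
[[[-0.0088, -0.0153, 0.0], [0.001, -0.001, 0.129]], [[-0.0158, -0.0316, 0.0], [0.001, -0.001, 0.246]], [[-0.0207, -0.0485, 0.0001], [0.001, -0.001, 0.364]], [[-0.0237, -0.0659, 0.0001], [0.001, -0.001, 0.481]], [[-0.0246, -0.0835, 0.0001], [0.001, -0.001, 0.598]], [[-0.0235, -0.101, 0.0001], [0.001, -0.001, 0.716]]]
```

play_rows([
  [[-0.0088,-0.0153,0],[0,0,0.129]],
  [[-0.0158,-0.0316,0],[0,0,0.246]],
  [[-0.0207,-0.0485,0],[0,0,0.364]],
  [[-0.0237,-0.066,0],[0,0,0.481]],
  [[-0.0246,-0.0835,0],[0,0,0.598]],
  [[-0.0235,-0.101,0],[0,0,0.716]],
  [[-0.0235,-0.101,0],[0,0,0.716]],
  [[-0.0235,-0.101,0],[0,0,0.716]],
])

```text
time_s: 29.25
position: [0.4123, 0.0968, 0.0839]
tcp_rot: [[-0.112, -0.001, -0.994], [0.994, 0.001, -0.112], [0.001, -1.0, 0.001]]
force: [-0.4, -1.0, -0.1]
opening: 0.343
```

```bash
python3 sp.py; python3 st.py .75 16
```

```text
29.25 [0.4123 0.0968 0.0839] [[-0.112, -0.001, -0.994], [0.994, 0.001, -0.112], [0.001, -1.0, 0.001]] [-2.000e+00  3.360e+01  1.184e+02  1.000e-01  2.810e+01 -9.850e+01]
5506 handle angle -0.03841421298333908 z 0.08393419909466728
0.12 951 [-16.4931102    6.91858768]
0.14 24 [-14.73287622   5.16907932]
0.16 2692 [-30.19284382  18.7020924 ]
tool board -0.14943709405982927 -0.006433121084846418 ang -0.04302246069012032 r 0.14956939969470426
t 29.3 A0 -0.043 r0 0.15 q [ -2.  34. 118.   0.  28. -99.] F [-0.5  1.3  0.1]
[[[-0.0006, 0.0074, 0.0], [-0.001, -0.001, -0.054]], [[-0.0009, 0.0148, 0.0], [-0.001, -0.001, -0.104]], [[-0.0008, 0.0222, 0.0], [-0.001, -0.001, -0.153]], [[-0.0004, 0.0296, 0.0], [-0.001, -0.001, -0.203]], [[0.0004, 0.037, 0.0], [-0.001, -0.001, -0.252]], [[0.0016, 0.0443, 0.0], [-0.001, -0.001, -0.302]], [[0.0032, 0.0515, 0.0001], [-0.001, -0.001, -0.352]], [[0.0051, 0.0587, 0.0001], [-0.001, -0.001, -0.401]], [[0.0073, 0.0658, 0.0001], [-0.001, -0.001, -0.451]], [[0.0099, 0.0727, 0.0001], [-0.001, -0.001, -0.5]], [[0.0129, 0.0795, 0.0001], [-0.001, -0.001, -0.55]], [[0.0162, 0.0862, 0.0001], [-0.001, -0.0, -0.599]], [[0.0198, 0.0927, 0.0001], [-0.001, -0.0, -0.649]], [[0.0237, 0.099, 0.0001], [-0.001, -0.0, -0.698]], [[0.0279, 0.1051, 0.0001], [-0.001, -0.0, -0.748]], [[0.0324, 0.111, 0.0001], [-0.001, -0.0, -0.797]]]
```

play_rows([
  [[-0.001,0.0148,0],[0,0,-0.104]],
  [[-0.0005,0.0296,0],[0,0,-0.203]],
  [[0.0004,0.037,0],[0,0,-0.252]],
  [[0.0004,0.037,0],[0,0,-0.252]],
])

```text
time_s: 29.8
position: [0.4127, 0.1342, 0.0839]
tcp_rot: [[0.136, -0.0, -0.991], [0.991, 0.001, 0.136], [0.001, -1.0, 0.0]]
force: [-0.4, -0.1, 0.5]
opening: 0.349
```

play_rows([
  [[0.0012,0.0073,0],[0,0,-0.05]],
  [[0.0028,0.0145,0],[0,0,-0.1]],
  [[0.0028,0.0145,0],[0,0,-0.1]],
])

```text
time_s: 30.18
position: [0.4156, 0.1479, 0.0839]
tcp_rot: [[0.234, -0.001, -0.972], [0.972, 0.001, 0.234], [0.001, -1.0, 0.001]]
force: [0.2, -0.5, 0.2]
opening: 0.345
```

play_rows([
  [[0.002,0.0072,0],[0,0,-0.05]],
  [[0.004,0.014,0],[0,0,-0.1]],
  [[0.004,0.014,0],[0,0,-0.1]],
])

```text
time_s: 30.55
position: [0.4193, 0.1613, 0.0837]
tcp_rot: [[0.33, -0.001, -0.944], [0.944, 0.0, 0.33], [-0.0, -1.0, 0.001]]
force: [0.4, -2.7, -1.0]
opening: 0.343
```

play_rows([
  [[0.0026,0.007,0],[0,0,-0.05]],
  [[0.0026,0.007,0],[0,0,-0.05]],
])

```text
time_s: 30.8
position: [0.4217, 0.168, 0.0837]
tcp_rot: [[0.376, -0.002, -0.927], [0.927, -0.0, 0.376], [-0.001, -1.0, 0.002]]
force: [-0.4, -4.6, -1.9]
opening: 0.343
```

play_rows([
  [[0.0028,0.0066,0],[0,0,-0.05]],
  [[0.0028,0.0066,0],[0,0,-0.05]],
])

```text
time_s: 31.05
position: [0.4244, 0.1742, 0.0836]
tcp_rot: [[0.422, -0.002, -0.907], [0.907, -0.001, 0.422], [-0.002, -1.0, 0.001]]
force: [-0.8, -6.7, -1.4]
opening: 0.347
```

play_rows([
  [[0.003,0.0066,0],[0,0,-0.05]],
  [[0.003,0.0066,0],[0,0,-0.05]],
])

```text
time_s: 31.3
position: [0.4273, 0.1802, 0.0836]
tcp_rot: [[0.465, -0.002, -0.885], [0.885, -0.002, 0.465], [-0.003, -1.0, 0.001]]
force: [-1.0, -9.4, -1.9]
opening: 0.347
```

play_rows([
  [[0.0034,0.0064,0],[0,0,-0.05]],
  [[0.0034,0.0064,0],[0,0,-0.05]],
])

```text
time_s: 31.55
position: [0.4304, 0.1859, 0.0835]
tcp_rot: [[0.508, -0.003, -0.861], [0.861, -0.003, 0.508], [-0.004, -1.0, 0.001]]
force: [0.8, -12.2, -1.4]
opening: 0.35
```

```bash
python3 sp.py
```

```text
31.55 [0.4304 0.1859 0.0835] [[0.508, -0.003, -0.861], [0.861, -0.003, 0.508], [-0.004, -1.0, 0.001]] [  9.7  35.2 111.8  -0.3  33.2 -49.5]
6889 handle angle 0.5947336912093026 z 0.0839400819525549
0.12 851 [55.58381919 78.72437902]
0.14 110 [66.56886023 88.80944848]
0.16 3763 [ 68.94627291 204.35259935]
tool board -0.12552519157351782 0.08124086923728568 ang 0.574409755545098 r 0.14951531383303454
```

play_rows([
  [[0.0038,0.0064,0],[0,0,-0.05]],
  [[0.0038,0.0064,0],[0,0,-0.05]],
])

```text
time_s: 31.85
position: [0.4338, 0.1915, 0.0833]
tcp_rot: [[0.55, -0.005, -0.835], [0.835, -0.004, 0.55], [-0.006, -1.0, 0.001]]
force: [0.7, -17.8, -2.8]
opening: 0.349
```

play_rows([
  [[0.004,0.006,0],[0,0,-0.05]],
  [[0.004,0.006,0],[0,0,-0.05]],
])

```text
time_s: 32.1
position: [0.4372, 0.1965, 0.0832]
tcp_rot: [[0.59, -0.006, -0.807], [0.807, -0.006, 0.59], [-0.009, -1.0, 0.001]]
force: [-0.2, -20.0, -1.7]
opening: 0.345
```

play_rows([
  [[0.0044,0.0058,0],[0,0,-0.05]],
  [[0.0044,0.0058,0],[0,0,-0.05]],
])

```text
time_s: 32.35
position: [0.4406, 0.2011, 0.0829]
tcp_rot: [[0.629, -0.009, -0.778], [0.778, -0.008, 0.629], [-0.012, -1.0, 0.001]]
force: [-0.7, -23.7, -1.0]
opening: 0.35
```

```bash
python3 sp.py; python3 st.py -.3 8
```

```text
32.35 [0.4406 0.2011 0.0829] [[0.629, -0.009, -0.778], [0.778, -0.008, 0.629], [-0.012, -1.0, 0.001]] [ 11.5  35.9 109.3  -0.6  35.3 -39. ]
5423 handle angle 0.6863412932202917 z 0.08379665892535226
0.12 845 [70.26298296 93.46799252]
0.14 131 [ 83.0962654  110.88253028]
0.16 2747 [ 88.42512147 202.8452633 ]
tool board -0.11433718843567135 0.09583562867025353 ang 0.6975942813087863 r 0.1491832597479864
t 32.4 A0 0.697 r0 0.149 q [ 12.  36. 109.  -1.  35. -39.] F [ -0.7 -23.8  -0.5]
[[[-0.0101, -0.0156, 0.0001], [0.009, -0.008, 0.173]], [[-0.0182, -0.0324, 0.0003], [0.009, -0.007, 0.297]], [[-0.0242, -0.05, 0.0004], [0.01, -0.007, 0.422]], [[-0.0279, -0.0683, 0.0005], [0.01, -0.006, 0.547]], [[-0.0293, -0.0868, 0.0007], [0.011, -0.005, 0.671]], [[-0.0284, -0.1055, 0.0008], [0.011, -0.005, 0.796]], [[-0.0252, -0.1239, 0.0009], [0.012, -0.004, 0.921]], [[-0.0197, -0.1417, 0.001], [0.012, -0.003, 1.045]]]
```

play_rows([
  [[0,0,0],[0,0,0]],
  [[0,0,0],[0,0,0]],
  [[0,0,0],[0,0,0]],
])

```text
time_s: 32.78
position: [0.4406, 0.2011, 0.083]
tcp_rot: [[0.629, -0.009, -0.777], [0.777, -0.008, 0.629], [-0.012, -1.0, 0.002]]
force: [-0.8, -23.3, -1.0]
opening: 0.346
```

play_rows([
  [[0.0044,0.0058,0],[0,0,-0.05]],
  [[0.0044,0.0058,0],[0,0,-0.05]],
  [[0.0044,0.0058,0],[0,0,-0.05]],
])

```text
time_s: 33.15
position: [0.4442, 0.2057, 0.0828]
tcp_rot: [[0.666, -0.011, -0.746], [0.746, -0.01, 0.666], [-0.015, -1.0, 0.001]]
force: [-0.8, -28.3, -1.7]
opening: 0.348
```

```bash
python3 sp.py
```

```text
33.15 [0.4442 0.2057 0.0828] [[0.666, -0.011, -0.746], [0.746, -0.01, 0.666], [-0.015, -1.0, 0.001]] [ 12.   36.2 108.5  -0.8  36.1 -35.6]
5349 handle angle 0.724779158416775 z 0.08378712656459489
0.12 831 [74.77821396 98.29102745]
0.14 129 [ 88.46432129 118.21631693]
0.16 2693 [ 94.71388521 143.955917  ]
tool board -0.11047770872448073 0.10012906065886591 ang 0.7363003528531462 r 0.1490950692216261
```

Run:
```python
from rig import *
from h import *
b=np.array([-.0654,.9979]);a=np.array([.9979,.0654]);o=np.array([.561,.113])
def rep(P,n):
    X=(P[:,:2]-o)@a;Y=(P[:,:2]-o)@b;Z=P[:,2]
    def med(m):return (round(float(np.median(Z[m])*1000),2),int(m.sum())) if m.sum()>5 else None
    print(n,'stool',med((abs(X+.02)<.05)&(abs(Y+.25)<.03)&(abs(Z)<.01)),'block',med((abs(abs(X)-.028)<.006)&(abs(Y+.09)<.03)&(abs(Z-.04)<.006)),'board',med((abs(abs(X)-.052)<.008)&(abs(Y+.09)<.04)&(abs(Z-.01)<.006)),
     'strap',med((abs(X)<.014)&(abs(Y+.045)<.01)&(abs(Z-.068)<.009)),'strap+',med((abs(X)<.014)&(abs(Y-.064)<.008)&(abs(Z-.068)<.009)),'bolt',med((abs(X)<.012)&(abs(Y+.065)<.008)&(Z>.06)&(Z<.09)),'thumb',med((np.hypot(X,Y)<.012)&(Z>.095)&(Z<.12)),'ring',med((np.hypot(X,Y)<.027)&(np.hypot(X,Y)>.021)&(Z>.075)&(Z<.098)))
for f in('w1.pkl','w2.pkl'):
    s,c=pickle.load(open(f,'rb'));rep(cloud(c,wristT(s,c))[0],f)
_,d=pickle.load(open('d0.pkl','rb'))
for n in('scene','side'):
    rep(cloud(d[n])[0],n+'0');rep(cloud(capture(n))[0],n)
s=read_state();c=capture('wrist');rep(cloud(c,wristT(s,c))[0],'wrist now');print(s['force'])
```

```text
w1.pkl stool (0.55, 2764) block None board (10.61, 1850) strap (71.08, 598) strap+ None bolt (72.26, 395) thumb (110.36, 507) ring (89.22, 734)
w2.pkl stool (0.5, 3571) block (40.58, 1402) board (10.62, 2185) strap (70.95, 728) strap+ None bolt (72.17, 467) thumb (103.09, 9) ring (89.33, 646)
scene0 stool (-1.81, 466) block None board (8.11, 244) strap (68.45, 51) strap+ (69.57, 27) bolt (70.41, 37) thumb (107.9, 39) ring (87.4, 84)
scene stool (-1.87, 661) block (38.07, 95) board (8.34, 136) strap (64.7, 56) strap+ (66.37, 21) bolt (67.02, 33) thumb (107.58, 39) ring (84.25, 91)
side0 stool (-0.63, 320) block None board (9.4, 77) strap (69.44, 19) strap+ (70.45, 60) bolt (71.54, 27) thumb (107.87, 50) ring (87.43, 81)
side stool None block (39.83, 31) board (9.82, 19) strap (66.47, 19) strap+ (64.79, 6) bolt (67.04, 28) thumb (107.75, 52) ring (84.27, 69)
wrist now stool None block None board None strap None strap+ None bolt None thumb None ring None
[ -0.62940007 -27.7513536   -1.43105044]
```

play_rows([
  [[0.0046,0.0054,0],[0,0,-0.05]],
  [[0.0046,0.0054,0],[0,0,-0.05]],
])

```text
time_s: 33.6
position: [0.4479, 0.21, 0.0825]
tcp_rot: [[0.702, -0.013, -0.713], [0.712, -0.013, 0.702], [-0.018, -1.0, 0.0]]
force: [-1.2, -30.8, -0.4]
opening: 0.348
```

play_rows([
  [[0.0048,0.005,0],[0,0,-0.05]],
  [[0.0048,0.005,0],[0,0,-0.05]],
])

```text
time_s: 33.85
position: [0.4517, 0.2141, 0.0822]
tcp_rot: [[0.736, -0.016, -0.677], [0.677, -0.015, 0.736], [-0.021, -1.0, -0.0]]
force: [-1.9, -33.6, 0.0]
opening: 0.349
```

```bash
python3 sp.py;python3 st.py .1 6
```

```text
33.85 [0.4517 0.2141 0.0822] [[0.736, -0.016, -0.677], [0.677, -0.015, 0.736], [-0.021, -1.0, -0.0]] [ 12.9  36.8 106.7  -1.   37.6 -28.9]
5384 handle angle 0.8002649933005699 z 0.08375194850272286
0.12 833 [ 83.89601442 107.02760004]
0.14 158 [ 98.87649634 128.54956015]
0.16 2717 [106.90583241 156.59505499]
tool board -0.10244541699938706 0.10803932163968387 ang 0.8119682047392823 r 0.1488816658433108
t 33.9 A0 0.813 r0 0.149 q [ 13.  37. 107.  -1.  38. -29.] F [ -1.9 -32.3  -0.3]
[[[-0.0114, -0.0135, 0.0003], [0.016, -0.014, 0.199]], [[-0.0211, -0.0284, 0.0006], [0.017, -0.013, 0.317]], [[-0.029, -0.0442, 0.0009], [0.017, -0.012, 0.436]], [[-0.0349, -0.061, 0.0012], [0.018, -0.011, 0.555]], [[-0.0388, -0.0783, 0.0014], [0.019, -0.01, 0.674]], [[-0.0407, -0.096, 0.0017], [0.02, -0.009, 0.792]]]
```

```bash
cat > hz.py <<'E'
from rig import *
from h import *
b=np.array([-.0654,.9979]);a=np.array([.9979,.0654]);o=np.array([.561,.113])
_,d=pickle.load(open('d0.pkl','rb'))
def rep(P,C,n):
    X=(P[:,:2]-o)@a;Y=(P[:,:2]-o)@b;Z=P[:,2]
    med=lambda m:(round(float(np.mean(Z[m])*1000),2),int(m.sum())) if m.sum()>5 else None
    h=cv2.cvtColor(C[None],cv2.COLOR_RGB2HSV)[0].astype(int);r=((h[:,0]<4)|(h[:,0]>176))&(h[:,1]>200)&(h[:,2]>80)&(P[:,0]<1)&(P[:,0]>.3)&(P[:,2]>.09)
    print(n,'bolt',med((abs(X)<.012)&(abs(Y+.065)<.008)&(Z>.06)&(Z<.09)),'ring',med((np.hypot(X,Y)<.027)&(np.hypot(X,Y)>.021)&(Z>.075)&(Z<.098)),'thumb',med((np.hypot(X,Y)<.01)&(Z>.1)&(Z<.12)),'case',np.median(P[r],0).round(4))
for n in('scene','side'):
    rep(*cloud(d[n]),n+'0')
    for k in range(2):rep(*cloud(capture(n)),n)
E
python3 hz.py
```

```text
scene0 bolt (70.17, 37) ring (89.24, 84) thumb (108.59, 23) case [0.5681 0.2559 0.0976]
scene bolt (66.32, 38) ring (85.88, 84) thumb (107.61, 24) case [0.5684 0.256  0.0976]
scene bolt (66.04, 37) ring (86.3, 95) thumb (108.06, 23) case [0.5673 0.256  0.0974]
side0 bolt (71.76, 27) ring (87.65, 81) thumb (107.81, 33) case [0.5558 0.2673 0.0991]
side bolt (67.64, 21) ring (85.25, 72) thumb (108.6, 31) case [0.5623 0.2709 0.0991]
side bolt (67.97, 21) ring (85.1, 73) thumb (108.1, 36) case [0.5634 0.2706 0.099 ]
```

play_rows([
  [[-0.0114,-0.0135,0],[0.016,-0.014,0.15]],
  [[-0.021,-0.0284,0.0006],[0.017,-0.013,0.317]],
  [[-0.029,-0.0442,0.001],[0.017,-0.012,0.436]],
  [[-0.035,-0.061,0.001],[0.018,-0.011,0.555]],
  [[-0.0388,-0.0783,0.0014],[0.019,-0.01,0.674]],
  [[-0.0407,-0.096,0.0017],[0.02,-0.009,0.792]],
  [[-0.0407,-0.096,0.0017],[0.02,-0.009,0.792]],
  [[-0.0407,-0.096,0.0017],[0.02,-0.009,0.792]],
])

```text
time_s: 35.1
position: [0.4172, 0.1269, 0.0857]
tcp_rot: [[0.048, 0.001, -0.999], [0.999, 0.022, 0.048], [0.022, -1.0, 0.0]]
force: [0.5, -0.4, 0.5]
opening: 0.344
```

```bash
python3 sp.py;python3 st.py .8 14
```

```text
35.1 [0.4172 0.1269 0.0857] [[0.048, 0.001, -0.999], [0.999, 0.022, 0.048], [0.022, -1.0, 0.0]] [  1.3  33.7 116.8   2.6  29.4 -88.2]
6121 handle angle 0.15985458426467591 z 0.08391274318569364
0.12 1178 [ 7.34418937 30.95912397]
0.14 225 [ 9.19708983 38.91838538]
0.16 2534 [ 1.14712291 50.92741665]
tool board -0.14263473896266854 0.02324645429253596 ang 0.16155845831649687 r 0.14451077101797127
t 35.15 A0 0.163 r0 0.145 q [  1.  34. 117.   3.  29. -88.] F [-0.2  0.2  0.4]
[[[0.0004, 0.0066, -0.0001], [-0.022, 0.002, -0.096]], [[0.0011, 0.0132, -0.0002], [-0.022, 0.002, -0.141]], [[0.0021, 0.0197, -0.0004], [-0.022, 0.003, -0.187]], [[0.0034, 0.0263, -0.0005], [-0.022, 0.003, -0.232]], [[0.0051, 0.0327, -0.0006], [-0.022, 0.004, -0.278]], [[0.007, 0.0391, -0.0007], [-0.022, 0.004, -0.323]], [[0.0092, 0.0455, -0.0008], [-0.022, 0.005, -0.369]], [[0.0117, 0.0517, -0.001], [-0.022, 0.005, -0.414]], [[0.0145, 0.0579, -0.0011], [-0.022, 0.006, -0.46]], [[0.0176, 0.0639, -0.0012], [-0.022, 0.006, -0.505]], [[0.0209, 0.0698, -0.0013], [-0.021, 0.007, -0.551]], [[0.0245, 0.0755, -0.0015], [-0.021, 0.007, -0.596]], [[0.0284, 0.0811, -0.0016], [-0.021, 0.008, -0.642]], [[0.0326, 0.0865, -0.0017], [-0.021, 0.008, -0.688]]]
```

play_rows([
  [[0.001,0.0132,0],[-0.022,0.002,-0.141]],
  [[0.0034,0.0263,-0.0005],[-0.022,0.003,-0.232]],
  [[0.007,0.039,-0.0007],[-0.022,0.004,-0.323]],
  [[0.007,0.039,-0.0007],[-0.022,0.004,-0.323]],
])

```text
time_s: 35.65
position: [0.4241, 0.1668, 0.0849]
tcp_rot: [[0.358, 0.001, -0.934], [0.934, 0.0, 0.358], [0.0, -1.0, -0.0]]
force: [-0.4, -0.5, -0.3]
opening: 0.342
```

play_rows([
  [[0.0025,0.006,0],[0,0,-0.046]],
  [[0.005,0.0125,0],[0,0,-0.091]],
  [[0.005,0.0125,0],[0,0,-0.091]],
])

```text
time_s: 36.02
position: [0.4286, 0.178, 0.0849]
tcp_rot: [[0.442, -0.001, -0.897], [0.897, -0.001, 0.442], [-0.001, -1.0, 0.0]]
force: [0.4, -2.9, 0.6]
opening: 0.346
```

play_rows([
  [[0.003,0.006,0],[0,0,-0.046]],
  [[0.006,0.0122,0],[0,0,-0.091]],
  [[0.006,0.0122,0],[0,0,-0.091]],
])

```text
time_s: 36.4
position: [0.4347, 0.1896, 0.0849]
tcp_rot: [[0.521, -0.001, -0.853], [0.853, -0.001, 0.521], [-0.001, -1.0, -0.0]]
force: [0.1, -6.3, 1.3]
opening: 0.35
```

```bash
python3 sp.py;python3 st.py .85 6
```

```text
36.4 [0.4347 0.1896 0.0849] [[0.521, -0.001, -0.853], [0.853, -0.001, 0.521], [-0.001, -1.0, -0.0]] [ 1.010e+01  3.520e+01  1.111e+02 -1.000e-01  3.370e+01 -4.840e+01]
6482 handle angle 0.6138122644895978 z 0.08401050905383556
0.12 1123 [59.6512312  82.98383101]
0.16 3249 [ 74.21001421 204.43887899]
tool board -0.12097945960654485 0.08466017154740615 ang 0.6105847640232891 r 0.147653635027883
t 36.45 A0 0.61 r0 0.148 q [ 10.  35. 111.  -0.  34. -48.] F [ 0.3 -5.3  1. ]
[[[0.0029, 0.0052, -0.0002], [0.001, -0.001, -0.036]], [[0.0059, 0.0103, -0.0003], [0.001, -0.001, -0.076]], [[0.0092, 0.0153, -0.0005], [0.001, -0.001, -0.116]], [[0.0127, 0.0201, -0.0006], [0.001, -0.001, -0.156]], [[0.0164, 0.0248, -0.0008], [0.001, -0.001, -0.196]], [[0.0203, 0.0294, -0.0009], [0.001, -0.001, -0.236]]]
```

play_rows([
  [[0.003,0.0052,0],[0,0,-0.036]],
  [[0.006,0.0103,0],[0,0,-0.076]],
  [[0.009,0.0153,0],[0,0,-0.116]],
  [[0.009,0.0153,0],[0,0,-0.116]],
])

```text
time_s: 36.95
position: [0.4431, 0.2036, 0.0848]
tcp_rot: [[0.616, -0.003, -0.788], [0.788, -0.003, 0.616], [-0.004, -1.0, -0.0]]
force: [0.1, -11.6, 1.9]
opening: 0.344
```

play_rows([
  [[0.004,0.005,0],[0,0,-0.04]],
  [[0.008,0.01,0],[0,0,-0.08]],
  [[0.008,0.01,0],[0,0,-0.08]],
])

```text
time_s: 37.33
position: [0.4497, 0.2122, 0.0845]
tcp_rot: [[0.676, -0.006, -0.737], [0.737, -0.006, 0.676], [-0.008, -1.0, 0.0]]
force: [-0.8, -16.1, 3.0]
opening: 0.342
```

play_rows([
  [[0.0045,0.005,0],[0,0,-0.04]],
  [[0.0085,0.01,0],[0,0,-0.08]],
  [[0.0085,0.01,0],[0,0,-0.08]],
])

```text
time_s: 37.7
position: [0.4565, 0.22, 0.0841]
tcp_rot: [[0.731, -0.011, -0.682], [0.682, -0.01, 0.731], [-0.015, -1.0, -0.0]]
force: [-1.0, -22.3, 3.6]
opening: 0.351
```

```bash
python3 sp.py;python3 hz.py
```

```text
37.7 [0.4565 0.22   0.0841] [[0.731, -0.011, -0.682], [0.682, -0.01, 0.731], [-0.015, -1.0, -0.0]] [ 13.3  36.8 105.9  -0.7  38.  -29.2]
5274 handle angle 0.845016222809693 z 0.08379917608102973
0.12 872 [ 89.31094764 112.61318737]
0.14 93 [106.11355261 128.43136767]
0.16 2640 [114.52948301 163.47707568]
tool board -0.09726638259156183 0.11365784326378373 ang 0.862954842014601 r 0.14958953580899015
scene0 bolt (70.17, 37) ring (89.24, 84) thumb (108.59, 23) case [0.5681 0.2559 0.0976]
scene bolt (66.62, 39) ring (86.0, 86) thumb (107.68, 26) case [0.5678 0.2568 0.0975]
scene bolt (66.41, 39) ring (85.76, 92) thumb (107.18, 25) case [0.5666 0.2557 0.0977]
side0 bolt (71.76, 27) ring (87.65, 81) thumb (107.81, 33) case [0.5558 0.2673 0.0991]
side bolt (67.87, 11) ring (85.41, 67) thumb (108.58, 29) case [0.5663 0.271  0.0991]
side bolt (67.36, 12) ring (85.4, 73) thumb (107.73, 34) case [0.5664 0.271  0.0991]
```

play_rows([
  [[-0.011,-0.012,0],[0,0,0.11]],
  [[-0.0205,-0.024,0],[0,0,0.21]],
  [[-0.029,-0.037,0],[0,0,0.31]],
  [[-0.0345,-0.0507,0],[0,0,0.41]],
  [[-0.0345,-0.0507,0],[0,0,0.41]],
  [[-0.0345,-0.0507,0],[0,0,0.41]],
])

```text
time_s: 38.7
position: [0.4254, 0.1751, 0.0848]
tcp_rot: [[0.407, -0.002, -0.914], [0.914, 0.0, 0.407], [-0.001, -1.0, 0.002]]
force: [-1.2, -0.7, 0.1]
opening: 0.347
```

```bash
python3 sp.py;python3 st.py .45 1
```

```text
38.7 [0.4254 0.1751 0.0848] [[0.407, -0.002, -0.914], [0.914, 0.0, 0.407], [-0.001, -1.0, 0.002]] [  8.4  34.7 113.1   0.   32.3 -57.6]
6534 handle angle 0.5026368444880807 z 0.08386709486496954
0.12 987 [45.59388209 69.06206136]
0.14 7 [56.79468134 84.01445698]
0.16 3518 [ 56.02433315 204.34345989]
tool board -0.13127086679520428 0.0708878760311777 ang 0.49514274715306333 r 0.14918215734880613
t 38.75 A0 0.496 r0 0.149 q [  8.  35. 113.   0.  32. -58.] F [-2.4  0.1 -1.1]
[[[-0.0035, -0.006, -0.0008], [0.0, -0.002, 0.033]]]
```

play_rows([
  [[0,0,0],[0,0,0]],
  [[0,0,0],[0,0,0]],
  [[0,0,0.04],[0,0,0]],
  [[0,0,0.09],[0,0,0]],
  [[0,0,0.14],[0,0,0]],
  [[0,0,0.19],[0,0,0]],
], gripper=0.045)

```text
time_s: 39.5
position: [0.426, 0.1752, 0.2768]
tcp_rot: [[0.405, 0.001, -0.914], [0.914, 0.0, 0.405], [0.001, -1.0, -0.001]]
force: [-0.1, 0.4, 0.4]
opening: 0.517
```

Run:
```python
from rig import *
s=read_state();print(s['time_s'],s['position'],s['tcp_rot'])
```

```text
39.5 [0.42596888 0.17518437 0.2768038 ] [[ 4.05151115e-01  9.38584154e-04 -9.14249251e-01]
 [ 9.14249513e-01  2.78135807e-04  4.05151516e-01]
 [ 6.34554247e-04 -9.99999521e-01 -7.45413073e-04]]
```

play_rows([
  [[0.018,-0.028,0],[0,0,-0.14]],
  [[0.036,-0.056,0],[0,0,-0.28]],
  [[0.054,-0.084,0],[0,0,-0.42]],
  [[0.072,-0.113,0.007],[0,0,-0.56]],
  [[0.09,-0.142,0.007],[0,0,-0.7]],
  [[0.108,-0.17,0.007],[0,0,-0.84]],
  [[0.126,-0.2,0.007],[0,0,-0.98]],
  [[0.143,-0.227,0.007],[0,0,-1.087]],
  [[0.143,-0.227,0.007],[0,0,-1.087]],
  [[0.143,-0.227,0.007],[0,0,-1.087]],
])

```text
time_s: 40.75
position: [0.5682, -0.0514, 0.2816]
tcp_rot: [[0.998, -0.001, -0.067], [0.067, 0.001, 0.998], [-0.001, -1.0, 0.001]]
force: [0.5, 0.1, 0.4]
opening: 0.516
```

```bash
cp w2.pkl w2a.pkl; python3 blk.py
python3 - <<'E'
from h import *
b=np.array([-.0654,.9979]);a=np.array([.9979,.0654]);o=np.array([.561,.113])
for f in('w2a.pkl','w2.pkl'):
    s,c=pickle.load(open(f,'rb'));P=cloud(c,wristT(s,c))[0];X=(P[:,:2]-o)@a;Y=(P[:,:2]-o)@b;Z=P[:,2]
    med=lambda m:(round(float(np.median(Z[m])*1000),2),int(m.sum()))
    print(f,'block',med((abs(abs(X)-.028)<.006)&(abs(Y+.09)<.03)&(abs(Z-.04)<.006)),'board',med((abs(abs(X)-.052)<.008)&(abs(Y+.09)<.04)&(abs(Z-.01)<.006)),'strap',med((abs(X)<.014)&(abs(Y+.045)<.01)&(abs(Z-.068)<.009)),'bolt',med((abs(X)<.012)&(abs(Y+.065)<.008)&(Z>.06)&(Z<.09)),'ring',med((np.hypot(X,Y)<.027)&(np.hypot(X,Y)>.021)&(Z>.075)&(Z<.098)))
c=pickle.load(open('w2.pkl','rb'))[1];cv2.imwrite('pics/fin.png',c['frame'][:,:,::-1])
E
```

```text
40.75 [ 0.56823295 -0.0514318   0.28163053]
block lo [-37.1, -37.0, -36.8, -37.7, -37.7, -37.4, -37.3, -37.1, -37.0, -36.9, -37.7, -37.7, -37.5, -37.2, -37.1, -36.9, -36.9, -37.7, -37.6, nan, nan, nan, nan, nan, nan]
hi [36.2, 37.2, 37.0, 36.8, 36.6, 36.3, 37.2, 37.1, 36.8, 36.8, 36.5, 37.2, 37.2, 37.0, 36.6, 36.5, 37.3, 37.1, 36.9, nan, nan, nan, nan, nan, nan]
board lo [-64.6, -64.3, -64.1, -65.0, -64.9, -64.5, -64.3, -64.2, -64.8, -64.8, -64.4, -64.1, -65.0, -64.9, -64.7, -64.3, -64.8, -64.9, -64.6, -64.2, -64.6, -64.8, -64.7, -64.3, -64.9]
hi [64.4, 65.1, 65.0, 64.6, 64.3, 65.1, 64.8, 64.5, 65.2, 65.2, 64.9, 64.5, 65.1, 65.0, 64.6, 65.1, 65.2, 64.7, 64.6, 65.2, 65.0, 64.9, 65.1, 65.1, 64.7]
-0.05 block front None stop face -40.2
-0.04 block front -40.5 stop face -40.1
-0.03 block front -40.4 stop face -38.4
-0.02 block front -40.4 stop face -38.4
-0.01 block front -77.8 stop face None
0.0 block front -79.6 stop face None
0.01 block front -77.7 stop face None
0.02 block front -40.3 stop face -38.4
0.03 block front -40.3 stop face -38.3
0.04 block front -40.4 stop face -40.2
0.05 block front None stop face -40.1
knob ((0.0040493011474609375, -87.82300567626953), (51.28779602050781, 135.59458923339844), 0.058443665504455566)
strap -0.01784365293264326 0.0183677952555417 -0.07730383391148392
0.08505999871726877
0.040704834736162376
0.040646891135270924
w2a.pkl block (40.58, 1402) board (10.62, 2185) strap (70.95, 728) bolt (72.17, 467) ring (89.33, 646)
w2.pkl block (40.66, 1431) board (10.62, 2220) strap (67.34, 736) bolt (68.22, 481) ring (85.59, 660)
```

View pics/fin.png

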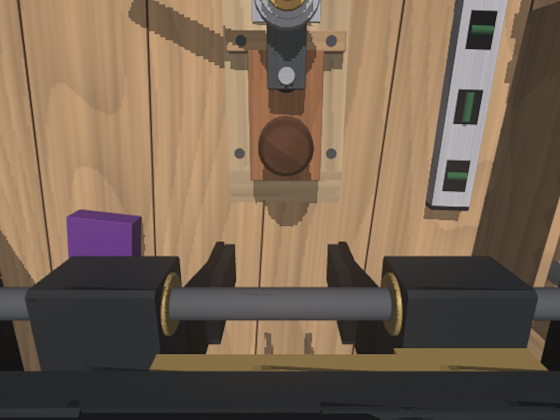

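```bash
python3 -c "
from rig import *
print(hand_in())"
```

```text
the job is handed in; nothing more can be done
None
```

I slid the offcut home by its knob and tightened the clamp nut with five spanner strokes. I handed the job in at about 41 s with the gripper open and clear of everything.

**Offcut:** I turned it straight on the stool, then slid it up the bevel until it bore on the stop at about 14 N. The last wrist view showed it within about 0.3 mm of centre, square, with its leading end on the stop face. It did not shift while I tightened.

**Clamp nut:**
- **Height:** The strap sank 3.6 mm, which puts the nut at about 3.4 rad from the strap's height; the ring (3.7 mm) and the bolt (3.95 mm) suggest a little more. It stopped sinking after the third stroke.
- **Torque:** Later strokes met a torque climbing to about 3.8 Nm.

**Checks that did not fully agree:**
- **Soft resistance:** The resistance rose over about 0.4 rad of handle swing instead of the steep 0.1 rad described. I put this down to give in the ratchet, because the strap and ring heights no longer changed.
- **Force drop:** Once, in the third stroke, the force fell suddenly, perhaps a ratchet tooth slipping. "Fully tight" therefore rests on the heights and torque; I did not see the nut's angle directly.
- **Joint limit:** On the first back stroke the last joint came right up to its range limit (-163.5 of -163.58 degrees) and stopped there. I kept later strokes within about -158 degrees.

**Other things on the stool:** The red case stayed where it was in the scene camera's measurements. The side camera's reading of it shifted by several millimetres, which I put down to the gripper hiding part of it. I saw nothing else move, but I did not measure the other things again.

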